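Vent the brine pot: wind the timer, hold the bayonet lid half-way

ROBOT

A 7-joint arm with a two-finger parallel gripper is mounted at the origin on the work surface. World frame = base frame: x ahead of the robot, y to its left, z up, the work surface at z = 0. Lengths are in m, angles in rad, forces in N, time in s.
With the tool pointing down it reaches from about 0.425 to 1.025 m from the base axis. Payload 3.6 kg.
Tool frame: the origin (TCP) lies at the very end of the fingers, on their centre line; the grasp point (between the pads) lies 19 mm behind it; z points along the fingers, y is the direction in which the jaws open and shut (so a half turn about z gives the same grasp; the last joint's range is limited). The gripper opens to 85 mm and grips with 20 to 120 N. Pads are 22 mm wide; open, the fingers measure 114 mm over their backs; the gripper's body (76 mm by 85 mm) begins 54 mm behind the grasp point. The pads swing forward as they close: fully open they stand 13 mm farther back than shut.
Start: joints at [-1.266, 0.591, 0.048, 1.609, -0.033, 0.943, -0.034], TCP at [0.282, 0.668, 0.231] pointing down, gripper open.
Joint ranges: [-2.69, 2.69], [-0.47, 2.24], [-1.27, 1.36], [0.19, 2.51], [-1.53, 4.68], [0.08, 2.07], [-3.09, 3.09]. Speed limits (rad/s): [2.57, 2.57, 3.14, 3.14, 3.14, 3.14, 3.14].

INTERFACE

Orientations are given as [roll, pitch, yaw] about the fixed x, y, z axes, in that order (R = Rz(yaw) Ry(pitch) Rx(roll)).
In Python, from plant import manip gives the robot as it stands.
- The arm moves only by the tool drive_tool, never from a script. Its argument "increments" is a list of rows, each an object of numbers: "gripper": the gripper command: -1 is shut, 1 is fully open, values between are in proportion; "dx", "dy", "dz": the shift along the tool's x, y, z scaled (see below); "wx", "wy", "wz": the turn, a rotation vector about the tool's x, y, z scaled (see below). In form: [{"gripper": .., "dx": .., "dy": .., "dz": .., "wx": .., "wy": .., "wz": ..}, ...]. A call has exactly 10 rows; each row is the pose to reach, as a shift and turn from the pose commanded when the call began, along the tool's axes at that moment; what a row does not reach only later rows make up. The controller multiplies each number of a shift by 0.12 m and each number of a turn by 1.5 rad. A row lasts 1/10 s, in which the tool goes at most 50 mm and 8.59 degrees, less where a joint would pass 70% of its speed; a pose out of reach is approached as far as the arm can. A call with a number of a shift or a turn outside -1 to 1 is refused whole. A call with a gripper value outside its range is refused whole. The fingers move at their own pace and stop on an object; the grip force is fixed at half the most. Time passes only in rows, so rows that repeat a pose let the fingers close, or fill a call up. It gives the time, the measured TCP pose, the force and the opening at its end, in the units of the state.
- manip.read_state(): the state, without advancing time (a new reading comes with each control period).
- manip.grab_frame(name): name is "scene" or "top" or "wrist"; returns a dict with "pixels" (480x640x3 uint8, red, green, blue), "intrinsics" (3x3 intrinsics, pixels), "world_from_camera" (4x4, takes a point from camera to world coordinates). Camera axes: x right, y up, looking along -z (the intrinsics and any distortion apply to the point x, -y, -z); pixel columns grow to the right and rows downward; lengths in m; the calibration is good to about 2 mm. The wrist camera is an equidistant fisheye: a pixel r from the principal point sees the ray r / f radians off the axis. A picture is of the moment at which its call begins. There is no depth.
- manip.close_job(): hands the job in, once; it reports no verdict.
The state is a dict: "time_s": time; "joints": joint angles; "qd": joint speeds; "joint_efforts": joint torques, N m; "position": TCP position; "tool_rot": TCP orientation; "wrist_force": force on the tool from outside, world axes, zero at the start; "torque": the same for the moment, N m; "grip_width": finger opening in m.
Only numpy, scipy, OpenCV 4.12 (cv2) and the standard library are available. Lean on these libraries where they do the work, as an engineer would, in place of code of your own. Each camera call takes 0.05 s, during which the arm holds its last target.

TASK

First wind the clockwork timer's key clockwise in partial turns until it reaches its stop. Then fit the bayonet lid down into the slots of the pressure pot and twist it clockwise to the vent position, half-way (45 degrees) to the lock, never on into the click, and finish while still gripping the lid there, since its spring would turn it back. Leave the other things on the table where they are.

Things in the scene. Friction and masses are not known exactly. Their poses are not given: they have to be found in the camera images.
- pot: pressure pot fixed to the table: rigid thick-walled steel drum 124 mm across, 80 mm high; gauge on its +x side (reaching 85 mm from the axis), small black ears on +y and -y (to 75 mm). Origin: centre of its underside; z up; x points through one of the two opposite slots of the mouth. Fully seated, the lid's disc lies on the rim and the lid's origin is 64 mm above this one
- pot_mouth (a point): centre of the pot's mouth at the top plane, 80 mm above the table, axes as the pot's. Hole 60 mm across with slots along +x and -x, 18 mm wide, reaching 44 mm from the axis; rim 8 mm thick, a channel for the lugs under it. Rim marks: long bar at each slot (way in); round dot 45 deg clockwise of it seen from above (vent); two short bars 90 deg clockwise (locked)
- lid: the pot's bayonet lid, loose, 0.22 to 0.37 kg, standing on its plug: steel disc 92 mm across, 16 to 22 mm above its underside; below it a plug 54 mm across with two lugs at its foot (11 mm wide, 6 mm high, reaching 41 mm from the axis along +x and -x); on top a black grip bar. Origin: centre of the underside; z up; a half turn about z makes no difference
- lid_grip (a point): middle of the lid's grip bar, 45 mm above the lid's underside, axes as the lid's. Bar: 70 mm long (along x, in line with the lugs), 14 mm wide (along y), from 22 to 58 mm above the underside. Once seated, the lid turns clockwise only, and a return spring turns it a good way back if it is let go
- vent_ring (a joint): angle (rad) of the sprung ring in the pot that the lid's lugs push round: 0 at first; picked up after about 0.12 rad of clockwise lid turn, so about 0.67 with the lid half-way (45 deg). Its spring pulls back with 0.04 N m at 0, 0.14 N m at half-way. From about 0.9 (lid at 60 deg) a sprung click pin is being forced; about 1.4 is locked
- timer_key (a joint): how far the timer's key is wound (rad), growing clockwise seen from above; 0 to 0.35 at the start, fixed stop at 2.6. It winds against 0.05 to 0.08 N m and stays where it is left
- key_grip (a point): middle of the timer's wing key, on its vertical axis, 62 mm above the table; z up, x along the key, turning with it. The key is a steel plate 44 mm long (along x), 12 mm thick (along y), from 40 to 74 mm above the table, on a round steel timer fixed to the table, 84 mm across and 34 mm high
- tin_a: bystander: an empty open rectangular tin, 105 x 60 x 22 mm; origin at its underside's centre
- tin_b: bystander: a second empty open rectangular tin, 105 x 60 x 22 mm; origin at its underside's centre
- plain_lid: bystander: a plain round steel lid with a small round knob, 80 mm across, 38 mm high, no lugs: not the pot's lid; origin at its underside's centre
- jar: bystander: a closed glass jar, 62 mm across, 95 mm high; origin at its underside's centre
- bowl: bystander: an empty steel bowl, 110 mm across, 45 mm high; origin at its underside's centre
- shaker: bystander: a small steel shaker, 38 mm across, 61 mm high; origin at its underside's centre
- spoon: bystander: a steel spoon, 180 mm long, lying on the table; origin at its underside (about mid-length)

How it is judged:
On the way, in this order (a step that is already met when the one before it is completed fails the run):
1. the timer's key is wound to its stop (at least 2.35 of 2.6 rad) (value of joint timer_key above 2.35 rad), for 0.2 s.
2. the lid is down in the pot's mouth, its disc on the rim, lugs below the slots (z of lid in the frame of pot between 0.06 and 0.068 m and horizontal distance between lid and pot below 0.006 m and angle between lid's own z axis and vertical below 0.07 rad and angle between the x axis of lid and the x axis of pot, either way round below 0.4 rad), for 0.1 s.
3. the lid is turned to the vent position and gripped there (z of lid in the frame of pot between 0.06 and 0.068 m and horizontal distance between lid and pot below 0.006 m and angle between lid's own z axis and vertical below 0.07 rad and angle between the x axis of lid and the x axis of pot, either way round between 0.56 and 1.01 rad and value of joint vent_ring between 0.35 and 0.95 rad and contact force between the fingers and lid above 1 N), for 0.3 s.
At the end, for the whole second after the job is handed in: Timer still wound (2.35 rad or more); lid down on the rim (underside 60 to 68 mm above the pot's, within 6 mm of its axis, tilted under 4 degrees), turned clockwise 45 degrees (32 to 58) from the slots, at rest and gripped with more than 1 N; never forced into the click (all of step 3 and value of joint timer_key above 2.35 rad and angular speed of lid below 0.3 rad/s and linear speed of lid below 0.03 m/s); the arm keeps its last pose, push and grip.
It fails at once if the lid is forced into the click pin towards its locked position (value of joint vent_ring above 1 rad).
It fails at once if one of the other things on the table is pushed more than 30 mm from its place (distance of any of tin_a, tin_b, plain_lid, jar, bowl, shaker, spoon from where it was at the start of the episode above 0.03 m).
It also fails if it takes over 64 s, if anything falls off the work surface, if the arm or the gripper's body presses on something with over 40 N, if the wrist force passes 120 N, or if a joint passes its speed limit or range.

## Working session

There is one attempt and no reset: what is moved stays moved. The work goes in short steps, Python scripts to look and compute and a tool call to move; the robot and the scene stay as the last step left them, time stands still between calls to the robot, and variables do not carry over. Pictures are saved under pics/ and viewed, and the job is handed in when it is done.

Besides the shell and the picture viewer there is one more tool, called as name([rows], argument=value, ...), one row to a line, values as JSON. drive_tool: Moves the arm, as the interface text tells. Shifts and turns lie within -1 to 1; 1 stands for 0.12 m of shift or 1.5 rad of turn. Its arguments: {"type":"object","properties":{"increments":{"type":"array","items":{"type":"object","properties":{"gripper":{"type":"number"},"dx":{"type":"number"},"dy":{"type":"number"},"dz":{"type":"number"},"wx":{"type":"number"},"wy":{"type":"number"},"wz":{"type":"number"}}}}},"required":["increments"]}

```bash
ls; mkdir -p pics
python3 - <<'E'
from plant import manip
import cv2,numpy as np
s=manip.read_state();print(s)
for n in ["scene","top","wrist"]:
    f=manip.grab_frame(n);cv2.imwrite(f"pics/{n}0.png",f["pixels"][:,:,::-1]);print(n,f["intrinsics"],f["world_from_camera"],[k for k in f])
E
```

```text
pics
{'time_s': 0.0, 'joints': array([-1.26548835,  0.59208194,  0.04829511,  1.60988799, -0.03331355,
        0.94272547, -0.03370202]), 'qd': array([-0.00059032, -0.00117274, -0.00041737, -0.00060308, -0.00033827,
        0.00176107,  0.00130161]), 'joint_efforts': array([-2.42514379e-04, -5.48697996e+01,  1.54651020e+00, -1.98120385e+01,
        9.37341771e-03,  8.87787086e-03,  6.49273659e-06]), 'position': array([0.28118476, 0.66730832, 0.23014307]), 'tool_rot': array([-3.13929760e+00,  1.13897106e-04,  2.74285752e+00]), 'wrist_force': array([ 0.03834072, -0.11364247, -0.02222048]), 'torque': array([-0.01538388, -0.01359725,  0.03603103]), 'grip_width': 0.08549485888050225}
scene [[568.60235219   0.         318.5781792 ]
 [  0.         568.60235219 243.15531449]
 [  0.           0.           1.        ]] [[-0.81245645 -0.38400178  0.43869939  1.10647154]
 [ 0.58301812 -0.53240856  0.61370269  0.83644325]
 [-0.00209562  0.75437641  0.65643876  0.86981428]
 [ 0.          0.          0.          1.        ]] ['pixels', 'intrinsics', 'world_from_camera']
top [[440.1339308    0.         327.66994333]
 [  0.         440.1339308  233.32555808]
 [  0.           0.           1.        ]] [[-0.0159906   0.99061784 -0.13572251  0.43733479]
 [-0.99970804 -0.01829915 -0.0157788   0.08614862]
 [-0.01811437  0.13543057  0.99062123  1.0640942 ]
 [ 0.          0.          0.          1.        ]] ['pixels', 'intrinsics', 'world_from_camera']
wrist [[371.64829954   0.         323.25512076]
 [  0.         371.64829954 231.47965327]
 [  0.           0.           1.        ]] [[ 0.388112   -0.88726472 -0.24925969  0.21865373]
 [ 0.92160986  0.373035    0.10714549  0.69308654]
 [-0.00208382 -0.27130463  0.96249127  0.37335706]
 [ 0.          0.          0.          1.        ]] ['pixels', 'intrinsics', 'world_from_camera']
```

View pics/top0.png

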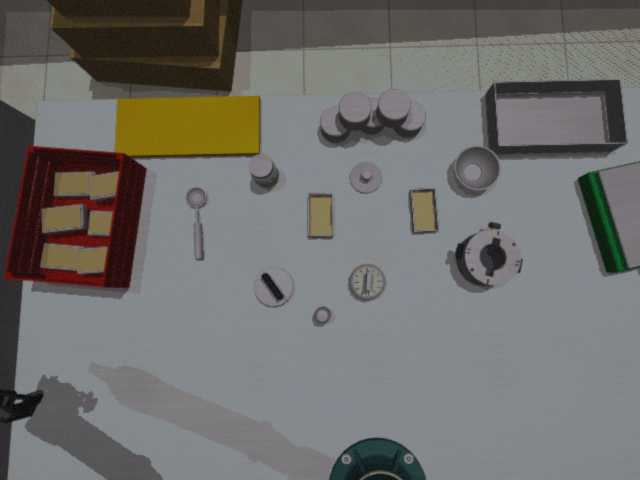

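View pics/scene0.png

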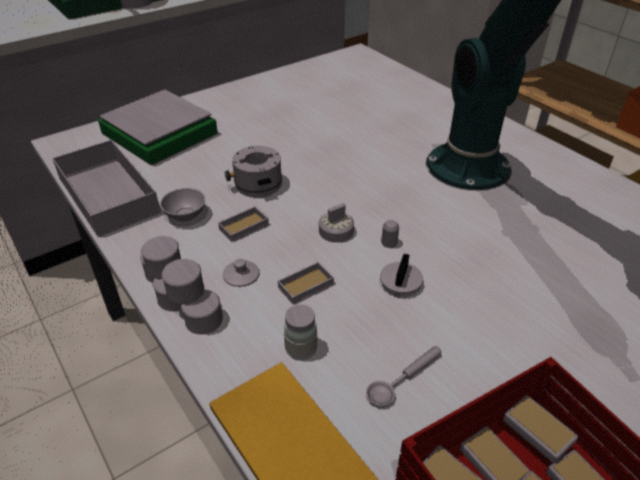

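Top view: the lid is at about (273,287), the timer at (367,281) and the pot at (491,257). I'll enlarge all three.

```bash
cat > h.py <<'E'
import numpy as np,cv2
from plant import manip
from scipy.spatial.transform import Rotation as R
def ray(f,u,v,fish=False):
    K=f["intrinsics"];T=f["world_from_camera"]
    x=(u-K[0,2])/K[0,0];y=(v-K[1,2])/K[1,1]
    if fish:
        r=np.hypot(x,y);s=np.sin(r)/max(r,1e-9);d=np.array([x*s,-y*s,-np.cos(r)])
    else: d=np.array([x,-y,-1])
    return T[:3,3],T[:3,:3]@d
def at(f,u,v,z,fish=False):
    o,d=ray(f,u,v,fish);return o+d*(z-o[2])/d[2]
def proj(f,p,fish=False):
    K=f["intrinsics"];T=f["world_from_camera"]
    c=T[:3,:3].T@(np.array(p)-T[:3,3]);x,y,z=c[0],-c[1],-c[2]
    if fish:
        r=np.hypot(x,y);t=np.arctan2(r,z);return K[0,0]*t*x/r+K[0,2],K[1,1]*t*y/r+K[1,2]
    return K[0,0]*x/z+K[0,2],K[1,1]*y/z+K[1,2]
def crop(im,u0,v0,w,h,k,name):
    c=cv2.resize(im[v0:v0+h,u0:u0+w,::-1],None,fx=k,fy=k,interpolation=cv2.INTER_CUBIC);cv2.imwrite(name,c);return c
E
python3 - <<'E'
from h import *
f=cv2.imread('pics/top0.png')[:,:,::-1]
a=[crop(f,u,v,80,80,5,'pics/x.png') for u,v in [(235,247),(327,241),(450,217)]]
cv2.imwrite('pics/topc.png',np.hstack(a[:2]));cv2.imwrite('pics/topp.png',cv2.resize(a[2],(600,600)))
E
```

```text
(no output)
```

View pics/topc.png

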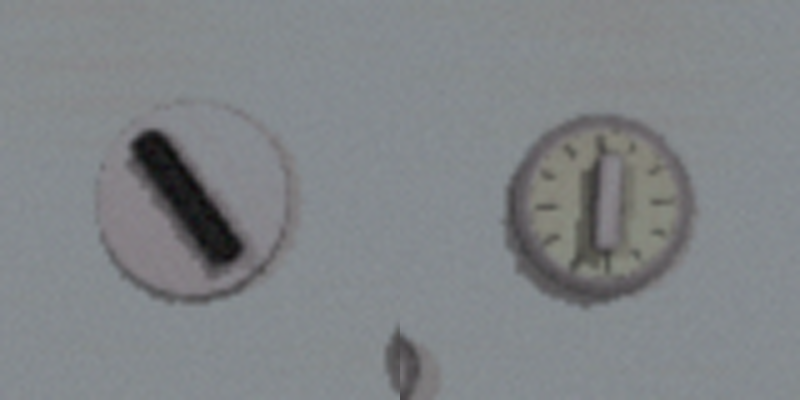

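View pics/topp.png

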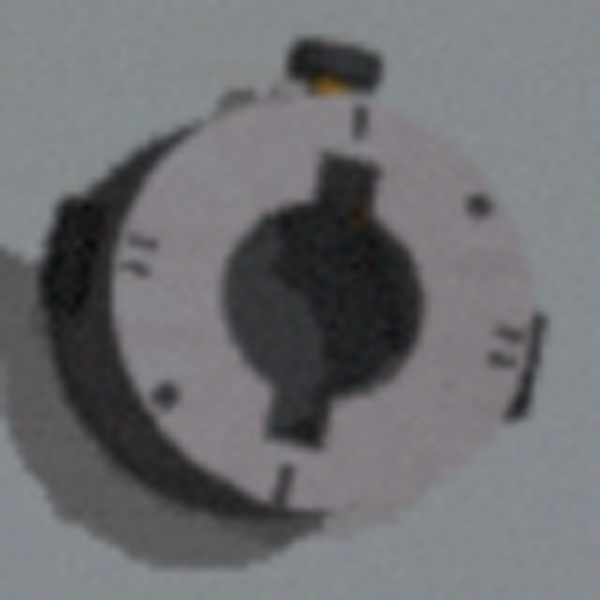

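Lid crop: bar ends at about (150,143) and (230,253), disc centre (195,202). Timer crop: key top runs from (209,157) to (207,247). Pot crop: slot bars at (361,122) and (283,483), dots at (480,206) and (165,397).

Run:
```python
from h import *
f=manip.grab_frame("top"); g=manip.grab_frame("scene")
def P(u,v,k,u0,v0,z): return at(f,(u+.5)/k-.5+u0,(v+.5)/k-.5+v0,z)
def show(n,a,b):
    d=a-b;print(n,(a+b)/2,'len',np.hypot(*d[:2]),'yaw deg',np.degrees(np.arctan2(d[1],d[0])))
show('lid bar',P(147,137,5,235,247,.058),P(231,259,5,235,247,.058)); print(P(194,200,5,235,247,.022))
show('key',P(209,153,5,327,241,.074),P(207,249,5,327,241,.074)); print('dial',P(202,205,5,327,241,.034))
show('pot bars',P(361,122,7.5,450,217,.08),P(283,483,7.5,450,217,.08))
show('dots',P(480,206,7.5,450,217,.08),P(165,397,7.5,450,217,.08))
show('lock',P(507,345,7.5,450,217,.08),P(140,255,7.5,450,217,.08))
im=g["pixels"]
a=crop(im,370,240,60,60,6,'pics/a.png');b=crop(im,305,190,60,60,6,'pics/a.png')
cv2.imwrite('pics/sc.png',np.hstack([a,b]));crop(im,215,135,80,70,8,'pics/sp.png')
```

```text
lid bar [0.45620114 0.22995382 0.058     ] len 0.06769091649742827 yaw deg 34.53326462497654
[0.45578378 0.23265554 0.022     ]
key [0.4643383  0.01307933 0.074     ] len 0.04268833669341068 yaw deg -2.827615179940212
dial [0.46356178 0.01296729 0.034     ]
pot bars [ 0.51282223 -0.26427014  0.08      ] len 0.11099140977127547 yaw deg -15.743583337437041
dots [ 0.51281811 -0.26447632  0.08      ] len 0.11123019992257627 yaw deg -60.299181024274
lock [ 0.51321544 -0.26450275  0.08      ] len 0.1101851272305739 yaw deg -105.0607698821734
```

View pics/sc.png

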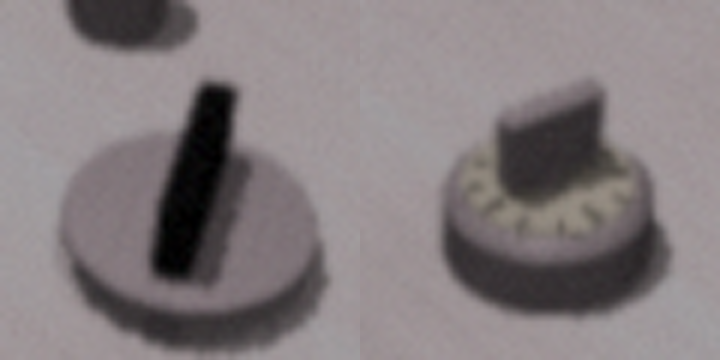

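View pics/sp.png

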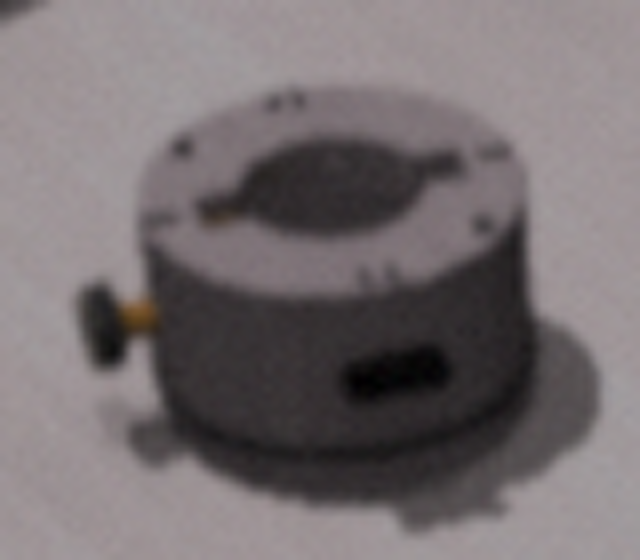

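drive_tool([
  {"gripper": 1, "dx": -0.08, "dy": -0.1},
  {"gripper": 1, "dx": -0.16, "dy": -0.2},
  {"gripper": 1, "dx": -0.24, "dy": -0.3},
  {"gripper": 1, "dx": -0.32, "dy": -0.4},
  {"gripper": 1, "dx": -0.4, "dy": -0.5},
  {"gripper": 1, "dx": -0.48, "dy": -0.6},
  {"gripper": 1, "dx": -0.56, "dy": -0.7},
  {"gripper": 1, "dx": -0.64, "dy": -0.8},
  {"gripper": 1, "dx": -0.72, "dy": -0.9},
  {"gripper": 1, "dx": -0.8, "dy": -1},
])

```text
$.increments[0]: bad value
```

drive_tool([
  {"gripper": 1, "dx": -0.08, "dy": -0.1},
  {"gripper": 1, "dx": -0.16, "dy": -0.2},
  {"gripper": 1, "dx": -0.24, "dy": -0.3},
  {"gripper": 1, "dx": -0.32, "dy": -0.4},
  {"gripper": 1, "dx": -0.4, "dy": -0.5},
  {"gripper": 1, "dx": -0.48, "dy": -0.6},
  {"gripper": 1, "dx": -0.56, "dy": -0.7},
  {"gripper": 1, "dx": -0.64, "dy": -0.8},
  {"gripper": 1, "dx": -0.72, "dy": -0.9},
  {"gripper": 1, "dx": -0.8, "dy": -1},
])

```text
$.increments[0]: bad value
```

```bash
cat >> h.py <<'E'
def go(xyz,yaw_deg):
    """increments for target TCP pose, tool down"""
    s=manip.read_state();Rm=R.from_euler('xyz',s["tool_rot"])
    d=Rm.inv().apply(np.array(xyz)-s["position"])/0.12
    w=(Rm.inv()*R.from_euler('xyz',[np.pi,0,np.radians(yaw_deg)])).as_rotvec()/1.5
    print('t',s["time_s"],'pos',s["position"].round(4),'rpy',np.degrees(s["tool_rot"]).round(2),'j',s["joints"].round(2),'F',s["wrist_force"].round(1),'T',s["torque"].round(2),'g',round(s["grip_width"],4))
    print('d',d.round(3),'w',w.round(3))
E
python3 -c "
from h import *
go([.464,.013,.16],177)"
```

```text
t 0.25 pos [0.2814 0.6677 0.2307] rpy [-1.7994e+02  1.0000e-02  1.5715e+02] j [-1.27  0.59  0.05  1.61 -0.03  0.94 -0.03] F [-0.3 -0.2  0.2] T [ 0.02  0.   -0.02] g 0.085
d [-3.521 -4.436  0.595] w [-0.001 -0.    -0.231]
```

All seven keys are required in each row.

drive_tool([
  {"gripper": 1, "dx": -0.08, "dy": -0.1, "dz": 0, "wx": 0, "wy": 0, "wz": 0},
  {"gripper": 1, "dx": -0.16, "dy": -0.2, "dz": 0, "wx": 0, "wy": 0, "wz": 0},
  {"gripper": 1, "dx": -0.24, "dy": -0.3, "dz": 0, "wx": 0, "wy": 0, "wz": 0},
  {"gripper": 1, "dx": -0.32, "dy": -0.4, "dz": 0, "wx": 0, "wy": 0, "wz": 0},
  {"gripper": 1, "dx": -0.4, "dy": -0.5, "dz": 0, "wx": 0, "wy": 0, "wz": 0},
  {"gripper": 1, "dx": -0.48, "dy": -0.6, "dz": 0, "wx": 0, "wy": 0, "wz": 0},
  {"gripper": 1, "dx": -0.56, "dy": -0.7, "dz": 0, "wx": 0, "wy": 0, "wz": 0},
  {"gripper": 1, "dx": -0.64, "dy": -0.8, "dz": 0, "wx": 0, "wy": 0, "wz": 0},
  {"gripper": 1, "dx": -0.72, "dy": -0.9, "dz": 0, "wx": 0, "wy": 0, "wz": 0},
  {"gripper": 1, "dx": -0.8, "dy": -1, "dz": 0, "wx": 0, "wy": 0, "wz": 0},
])

```text
time_s: 1.25
position: [0.3237, 0.5191, 0.2314]
tool_rot: [3.141, 0.0, 2.743]
wrist_force: [0.2, 0.1, -0.1]
grip_width: 0.0855
```

```bash
python3 -c "
from h import *
go([.464,.013,.16],177)"
```

```text
t 1.25 pos [0.3237 0.5191 0.2314] rpy [179.99   0.   157.16] j [-1.12  0.45  0.05  1.87 -0.03  0.82  0.11] F [ 0.2  0.1 -0.1] T [ 0.03 -0.01  0.03] g 0.0855
d [-2.715 -3.433  0.594] w [ 0.     0.    -0.231]
```

drive_tool([
  {"gripper": 1, "dx": -0.08, "dy": -0.1, "dz": 0, "wx": 0, "wy": 0, "wz": 0},
  {"gripper": 1, "dx": -0.16, "dy": -0.2, "dz": 0, "wx": 0, "wy": 0, "wz": 0},
  {"gripper": 1, "dx": -0.24, "dy": -0.3, "dz": 0, "wx": 0, "wy": 0, "wz": 0},
  {"gripper": 1, "dx": -0.32, "dy": -0.4, "dz": 0, "wx": 0, "wy": 0, "wz": 0},
  {"gripper": 1, "dx": -0.4, "dy": -0.5, "dz": 0, "wx": 0, "wy": 0, "wz": 0},
  {"gripper": 1, "dx": -0.48, "dy": -0.6, "dz": 0, "wx": 0, "wy": 0, "wz": 0},
  {"gripper": 1, "dx": -0.56, "dy": -0.7, "dz": 0, "wx": 0, "wy": 0, "wz": 0},
  {"gripper": 1, "dx": -0.64, "dy": -0.8, "dz": 0, "wx": 0, "wy": 0, "wz": 0},
  {"gripper": 1, "dx": -0.72, "dy": -0.9, "dz": 0, "wx": 0, "wy": 0, "wz": 0},
  {"gripper": 1, "dx": -0.8, "dy": -1, "dz": 0, "wx": 0, "wy": 0, "wz": 0},
])

```text
time_s: 2.25
position: [0.3656, 0.3712, 0.2314]
tool_rot: [3.141, 0.0, 2.743]
wrist_force: [0.5, 0.4, 0.4]
grip_width: 0.0854
```

drive_tool([
  {"gripper": 1, "dx": -0.08, "dy": -0.1, "dz": 0, "wx": 0, "wy": 0, "wz": 0},
  {"gripper": 1, "dx": -0.16, "dy": -0.2, "dz": 0, "wx": 0, "wy": 0, "wz": 0},
  {"gripper": 1, "dx": -0.24, "dy": -0.3, "dz": 0, "wx": 0, "wy": 0, "wz": 0},
  {"gripper": 1, "dx": -0.32, "dy": -0.4, "dz": 0, "wx": 0, "wy": 0, "wz": 0},
  {"gripper": 1, "dx": -0.4, "dy": -0.5, "dz": 0, "wx": 0, "wy": 0, "wz": 0},
  {"gripper": 1, "dx": -0.48, "dy": -0.6, "dz": 0, "wx": 0, "wy": 0, "wz": 0},
  {"gripper": 1, "dx": -0.56, "dy": -0.7, "dz": 0, "wx": 0, "wy": 0, "wz": 0},
  {"gripper": 1, "dx": -0.64, "dy": -0.8, "dz": 0, "wx": 0, "wy": 0, "wz": 0},
  {"gripper": 1, "dx": -0.72, "dy": -0.9, "dz": 0, "wx": 0, "wy": 0, "wz": 0},
  {"gripper": 1, "dx": -0.8, "dy": -1, "dz": 0, "wx": 0, "wy": 0, "wz": 0},
])

```text
time_s: 3.25
position: [0.4074, 0.2233, 0.2313]
tool_rot: [3.142, 0.0, 2.743]
wrist_force: [0.3, -0.4, -0.1]
grip_width: 0.0851
```

```bash
python3 -c "
from h import *
go([.464,.013,.16],177)"
```

```text
t 3.25 pos [0.4074 0.2233 0.2313] rpy [180.     0.   157.15] j [-0.69  0.27  0.11  2.18 -0.05  0.69  0.62] F [ 0.3 -0.4 -0.1] T [-0.05 -0.01  0.01] g 0.0851
d [-1.115 -1.432  0.595] w [ 0.     0.    -0.231]
```

drive_tool([
  {"gripper": 1, "dx": -0.08, "dy": -0.1, "dz": 0, "wx": 0, "wy": 0, "wz": -0.03},
  {"gripper": 1, "dx": -0.16, "dy": -0.2, "dz": 0, "wx": 0, "wy": 0, "wz": -0.06},
  {"gripper": 1, "dx": -0.24, "dy": -0.3, "dz": 0, "wx": 0, "wy": 0, "wz": -0.09},
  {"gripper": 1, "dx": -0.32, "dy": -0.4, "dz": 0, "wx": 0, "wy": 0, "wz": -0.12},
  {"gripper": 1, "dx": -0.4, "dy": -0.5, "dz": 0, "wx": 0, "wy": 0, "wz": -0.15},
  {"gripper": 1, "dx": -0.48, "dy": -0.6, "dz": 0.05, "wx": 0, "wy": 0, "wz": -0.18},
  {"gripper": 1, "dx": -0.56, "dy": -0.7, "dz": 0.1, "wx": 0, "wy": 0, "wz": -0.2},
  {"gripper": 1, "dx": -0.64, "dy": -0.8, "dz": 0.15, "wx": 0, "wy": 0, "wz": -0.23},
  {"gripper": 1, "dx": -0.72, "dy": -0.9, "dz": 0.2, "wx": 0, "wy": 0, "wz": -0.23},
  {"gripper": 1, "dx": -0.8, "dy": -1, "dz": 0.25, "wx": 0, "wy": 0, "wz": -0.23},
])

```text
time_s: 4.25
position: [0.4491, 0.0755, 0.2011]
tool_rot: [3.141, 0.0, 3.088]
wrist_force: [0.2, 0.8, 0.1]
grip_width: 0.0856
```

```bash
python3 -c "
from h import *
go([.464,.013,.16],177)
f=manip.grab_frame('wrist');cv2.imwrite('pics/w1.png',f['pixels'][:,:,::-1]);print(proj(f,[.464,.013,.074],1))"
```

```text
t 4.25 pos [0.4491 0.0755 0.2011] rpy [1.7999e+02 1.0000e-02 1.7692e+02] j [-0.33  0.3   0.08  2.23 -0.04  0.61  1.3 ] F [0.2 0.8 0.1] T [ 0.04 -0.01 -0.03] g 0.0856
d [-0.152 -0.513  0.343] w [ 0.     0.    -0.001]
(np.float64(245.33692187507074), np.float64(243.88227113004692))
```

View pics/w1.png

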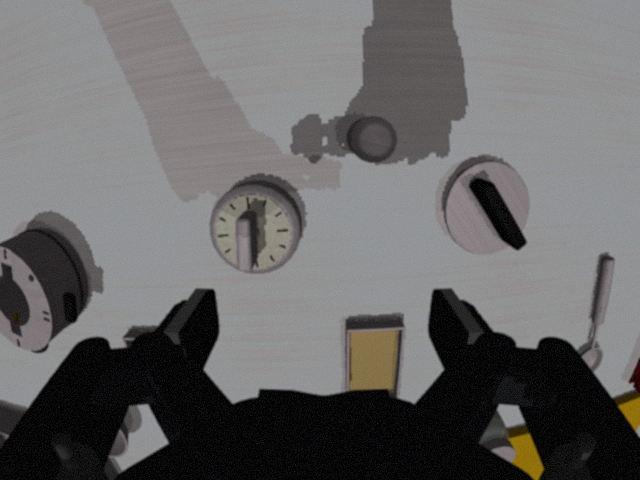

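The wrist picture shows the key top centred at about (244,244) against a predicted (245,244), so the key position checks out. The lid bar runs from (482,185) to (515,243). I'll go over the key.

```bash
python3 -c "
from h import *
im=cv2.imread('pics/w1.png')[:,:,::-1]
a=crop(im,205,175,100,100,4,'pics/x.png');b=crop(im,437,150,100,120,4,'pics/x.png')
cv2.imwrite('pics/w1c.png',np.hstack([cv2.copyMakeBorder(a,0,80,0,0,0),b]))"
```

```text
(no output)
```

View pics/w1c.png

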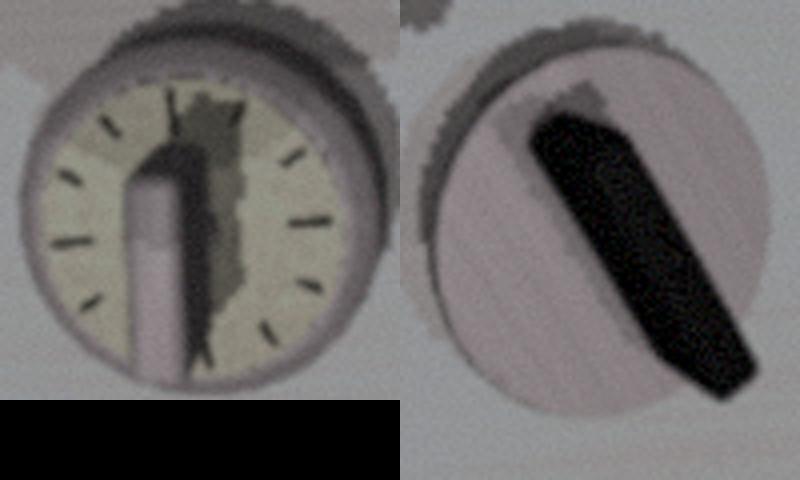

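drive_tool([
  {"gripper": 1, "dx": -0.02, "dy": -0.05, "dz": 0.03, "wx": 0, "wy": 0, "wz": 0},
  {"gripper": 1, "dx": -0.04, "dy": -0.1, "dz": 0.06, "wx": 0, "wy": 0, "wz": 0},
  {"gripper": 1, "dx": -0.06, "dy": -0.15, "dz": 0.09, "wx": 0, "wy": 0, "wz": 0},
  {"gripper": 1, "dx": -0.08, "dy": -0.2, "dz": 0.12, "wx": 0, "wy": 0, "wz": 0},
  {"gripper": 1, "dx": -0.1, "dy": -0.26, "dz": 0.16, "wx": 0, "wy": 0, "wz": 0},
  {"gripper": 1, "dx": -0.12, "dy": -0.32, "dz": 0.2, "wx": 0, "wy": 0, "wz": 0},
  {"gripper": 1, "dx": -0.13, "dy": -0.38, "dz": 0.25, "wx": 0, "wy": 0, "wz": 0},
  {"gripper": 1, "dx": -0.14, "dy": -0.44, "dz": 0.29, "wx": 0, "wy": 0, "wz": 0},
  {"gripper": 1, "dx": -0.15, "dy": -0.49, "dz": 0.32, "wx": 0, "wy": 0, "wz": 0},
  {"gripper": 1, "dx": -0.15, "dy": -0.51, "dz": 0.35, "wx": 0, "wy": 0, "wz": 0},
])

```text
time_s: 5.3
position: [0.4638, 0.0137, 0.1589]
tool_rot: [-3.141, -0.0, 3.087]
wrist_force: [-0.6, 0.5, 0.3]
grip_width: 0.0853
```

drive_tool([
  {"gripper": 1, "dx": 0, "dy": 0, "dz": 0.08, "wx": 0, "wy": 0, "wz": 0},
  {"gripper": 1, "dx": 0, "dy": 0, "dz": 0.18, "wx": 0, "wy": 0, "wz": 0},
  {"gripper": 1, "dx": 0, "dy": 0, "dz": 0.3, "wx": 0, "wy": 0, "wz": 0},
  {"gripper": 1, "dx": 0, "dy": 0, "dz": 0.42, "wx": 0, "wy": 0, "wz": 0},
  {"gripper": 1, "dx": 0, "dy": 0, "dz": 0.54, "wx": 0, "wy": 0, "wz": 0},
  {"gripper": 1, "dx": 0, "dy": 0, "dz": 0.66, "wx": 0, "wy": 0, "wz": 0},
  {"gripper": 1, "dx": 0, "dy": 0, "dz": 0.76, "wx": 0, "wy": 0, "wz": 0},
  {"gripper": 1, "dx": 0, "dy": 0, "dz": 0.85, "wx": 0, "wy": 0, "wz": 0},
  {"gripper": 1, "dx": 0, "dy": 0, "dz": 0.92, "wx": 0, "wy": 0, "wz": 0},
  {"gripper": 1, "dx": 0, "dy": 0, "dz": 0.94, "wx": 0, "wy": 0, "wz": 0},
])

```text
time_s: 6.3
position: [0.4633, 0.0146, 0.0456]
tool_rot: [-3.141, -0.001, 3.088]
wrist_force: [0.9, 0.7, 0.2]
grip_width: 0.0849
```

drive_tool([
  {"gripper": -1, "dx": 0, "dy": 0, "dz": 0, "wx": 0, "wy": 0, "wz": 0},
  {"gripper": -1, "dx": 0, "dy": 0, "dz": 0, "wx": 0, "wy": 0, "wz": 0},
  {"gripper": -1, "dx": 0, "dy": 0, "dz": 0, "wx": 0, "wy": 0, "wz": 0},
  {"gripper": -1, "dx": 0, "dy": 0, "dz": 0, "wx": 0, "wy": 0, "wz": 0},
  {"gripper": -1, "dx": 0, "dy": 0, "dz": 0, "wx": 0, "wy": 0, "wz": 0},
  {"gripper": -1, "dx": 0, "dy": 0, "dz": 0, "wx": 0, "wy": 0, "wz": 0},
  {"gripper": -1, "dx": 0, "dy": 0, "dz": 0, "wx": 0, "wy": 0, "wz": 0},
  {"gripper": -1, "dx": 0, "dy": 0, "dz": 0, "wx": 0, "wy": 0, "wz": 0},
  {"gripper": -1, "dx": 0, "dy": 0, "dz": 0, "wx": 0, "wy": 0, "wz": 0},
  {"gripper": -1, "dx": 0, "dy": 0, "dz": 0, "wx": 0, "wy": 0, "wz": 0},
])

```text
time_s: 7.3
position: [0.464, 0.0124, 0.0471]
tool_rot: [-3.14, 0.001, 3.086]
wrist_force: [0.3, -5.7, 5.4]
grip_width: 0.0111
```

```bash
python3 -c "
from h import *
go([.464,.013,.046],177)
f=manip.grab_frame('wrist');cv2.imwrite('pics/w2.png',f['pixels'][:,:,::-1])"
```

```text
t 7.3 pos [0.464  0.0124 0.0471] rpy [-1.7989e+02  6.0000e-02  1.7679e+02] j [-0.15  0.61  0.04  2.31 -0.09  0.23  1.48] F [ 0.3 -5.7  5.4] T [-0.93  0.02  0.05] g 0.0111
d [-0.     0.005  0.009] w [-0.001  0.001 -0.002]
```

View pics/w2.png

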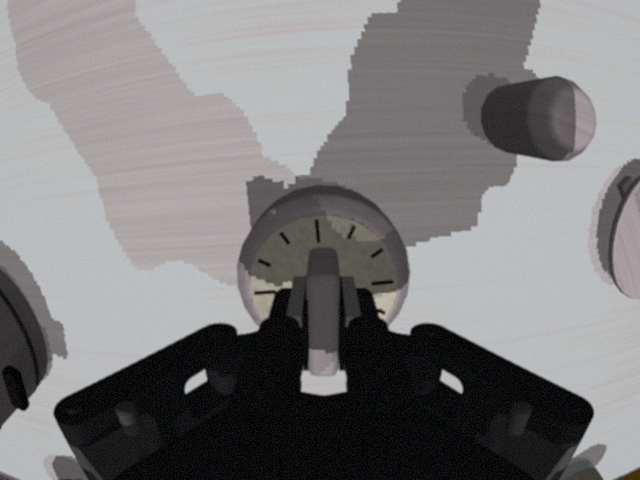

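drive_tool([
  {"gripper": -1, "dx": 0, "dy": -0.01, "dz": 0, "wx": 0, "wy": 0, "wz": 0.06},
  {"gripper": -1, "dx": 0, "dy": -0.015, "dz": 0, "wx": 0, "wy": 0, "wz": 0.12},
  {"gripper": -1, "dx": 0, "dy": -0.015, "dz": 0, "wx": 0, "wy": 0, "wz": 0.19},
  {"gripper": -1, "dx": 0, "dy": -0.015, "dz": 0, "wx": 0, "wy": 0, "wz": 0.26},
  {"gripper": -1, "dx": 0, "dy": -0.015, "dz": 0, "wx": 0, "wy": 0, "wz": 0.33},
  {"gripper": -1, "dx": 0, "dy": -0.015, "dz": 0, "wx": 0, "wy": 0, "wz": 0.4},
  {"gripper": -1, "dx": 0, "dy": -0.015, "dz": 0, "wx": 0, "wy": 0, "wz": 0.47},
  {"gripper": -1, "dx": 0, "dy": -0.015, "dz": 0, "wx": 0, "wy": 0, "wz": 0.53},
  {"gripper": -1, "dx": 0, "dy": -0.015, "dz": 0, "wx": 0, "wy": 0, "wz": 0.58},
  {"gripper": -1, "dx": 0, "dy": -0.015, "dz": 0, "wx": 0, "wy": 0, "wz": 0.6},
])

```text
time_s: 8.35
position: [0.4645, 0.0132, 0.0471]
tool_rot: [3.14, 0.001, 2.187]
wrist_force: [0.3, 0.6, 5.2]
grip_width: 0.0111
```

```bash
python3 -c "
from h import *
go([.464,.013,.046],177)"
```

```text
t 8.35 pos [0.4645 0.0132 0.0471] rpy [1.799e+02 4.000e-02 1.253e+02] j [-0.27  0.62  0.2   2.31 -0.48  0.25  0.98] F [0.3 0.6 5.2] T [ 0.19 -0.07  0.07] g 0.0111
d [ 0.001 -0.005  0.009] w [ 0.001  0.001 -0.602]
```

drive_tool([
  {"gripper": -1, "dx": 0, "dy": 0, "dz": 0, "wx": 0, "wy": 0, "wz": 0.06},
  {"gripper": -1, "dx": 0, "dy": 0, "dz": 0, "wx": 0, "wy": 0, "wz": 0.12},
  {"gripper": -1, "dx": 0, "dy": 0, "dz": 0, "wx": 0, "wy": 0, "wz": 0.19},
  {"gripper": -1, "dx": 0, "dy": 0, "dz": 0, "wx": 0, "wy": 0, "wz": 0.26},
  {"gripper": -1, "dx": 0, "dy": 0, "dz": 0, "wx": 0, "wy": 0, "wz": 0.33},
  {"gripper": -1, "dx": 0, "dy": 0, "dz": 0, "wx": 0, "wy": 0, "wz": 0.4},
  {"gripper": -1, "dx": 0, "dy": 0, "dz": 0, "wx": 0, "wy": 0, "wz": 0.47},
  {"gripper": -1, "dx": 0, "dy": 0, "dz": 0, "wx": 0, "wy": 0, "wz": 0.53},
  {"gripper": -1, "dx": 0, "dy": 0, "dz": 0, "wx": 0, "wy": 0, "wz": 0.58},
  {"gripper": -1, "dx": 0, "dy": 0, "dz": 0, "wx": 0, "wy": 0, "wz": 0.6},
])

```text
time_s: 9.35
position: [0.4656, 0.0133, 0.0471]
tool_rot: [3.138, -0.001, 1.287]
wrist_force: [2.3, 1.7, 5.8]
grip_width: 0.011
```

drive_tool([
  {"gripper": -1, "dx": 0, "dy": 0, "dz": 0, "wx": 0, "wy": 0, "wz": 0.03},
  {"gripper": -1, "dx": 0, "dy": 0, "dz": 0, "wx": 0, "wy": 0, "wz": 0.06},
  {"gripper": -1, "dx": 0, "dy": 0, "dz": 0, "wx": 0, "wy": 0, "wz": 0.1},
  {"gripper": -1, "dx": 0, "dy": 0, "dz": 0, "wx": 0, "wy": 0, "wz": 0.14},
  {"gripper": -1, "dx": 0, "dy": 0, "dz": 0, "wx": 0, "wy": 0, "wz": 0.18},
  {"gripper": -1, "dx": 0, "dy": 0, "dz": 0, "wx": 0, "wy": 0, "wz": 0.22},
  {"gripper": -1, "dx": 0, "dy": 0, "dz": 0, "wx": 0, "wy": 0, "wz": 0.25},
  {"gripper": -1, "dx": 0, "dy": 0, "dz": 0, "wx": 0, "wy": 0, "wz": 0.28},
  {"gripper": -1, "dx": 0, "dy": 0, "dz": 0, "wx": 0, "wy": 0, "wz": 0.3},
  {"gripper": -1, "dx": 0, "dy": 0, "dz": 0, "wx": 0, "wy": 0, "wz": 0.3},
])

```text
time_s: 10.35
position: [0.4661, 0.0129, 0.0471]
tool_rot: [3.138, -0.003, 0.837]
wrist_force: [3.2, 1.4, 4.4]
grip_width: 0.011
```

```bash
python3 -c "
from h import *
go([.464,.013,.046],177)"
```

```text
t 10.35 pos [0.4661 0.0129 0.0471] rpy [ 1.7982e+02 -1.6000e-01  4.7960e+01] j [-0.49  0.68  0.51  2.32 -1.    0.37  0.15] F [3.2 1.4 4.4] T [ 0.21 -0.68  0.01] g 0.011
d [-0.011 -0.013  0.009] w [ 3.000e-03  1.000e-03 -1.501e+00]
```

drive_tool([
  {"gripper": -1, "dx": 0, "dy": 0, "dz": 0, "wx": 0, "wy": 0, "wz": 0.02},
  {"gripper": -1, "dx": 0, "dy": 0, "dz": 0, "wx": 0, "wy": 0, "wz": 0.04},
  {"gripper": -1, "dx": 0, "dy": 0, "dz": 0, "wx": 0, "wy": 0, "wz": 0.06},
  {"gripper": -1, "dx": 0, "dy": 0, "dz": 0, "wx": 0, "wy": 0, "wz": 0.08},
  {"gripper": -1, "dx": 0, "dy": 0, "dz": 0, "wx": 0, "wy": 0, "wz": 0.1},
  {"gripper": -1, "dx": 0, "dy": 0, "dz": 0, "wx": 0, "wy": 0, "wz": 0.12},
  {"gripper": -1, "dx": 0, "dy": 0, "dz": 0, "wx": 0, "wy": 0, "wz": 0.14},
  {"gripper": -1, "dx": 0, "dy": 0, "dz": 0, "wx": 0, "wy": 0, "wz": 0.16},
  {"gripper": -1, "dx": 0, "dy": 0, "dz": 0, "wx": 0, "wy": 0, "wz": 0.17},
  {"gripper": -1, "dx": 0, "dy": 0, "dz": 0, "wx": 0, "wy": 0, "wz": 0.17},
])

```text
time_s: 11.35
position: [0.4662, 0.0127, 0.0471]
tool_rot: [3.139, -0.003, 0.581]
wrist_force: [4.3, 1.5, 5.2]
grip_width: 0.0107
```

```bash
python3 -c "
from h import *
go([.464,.013,.046],177)
f=manip.grab_frame('wrist');cv2.imwrite('pics/w3.png',f['pixels'][:,:,::-1])"
```

```text
t 11.35 pos [0.4662 0.0127 0.0471] rpy [179.84  -0.2   33.3 ] j [-0.54  0.7   0.58  2.32 -1.07  0.41 -0.03] F [4.3 1.5 5.2] T [ 0.12 -0.87 -0.08] g 0.0107
d [-0.014 -0.012  0.009] w [ 4.000e-03  1.000e-03 -1.672e+00]
```

View pics/w3.png

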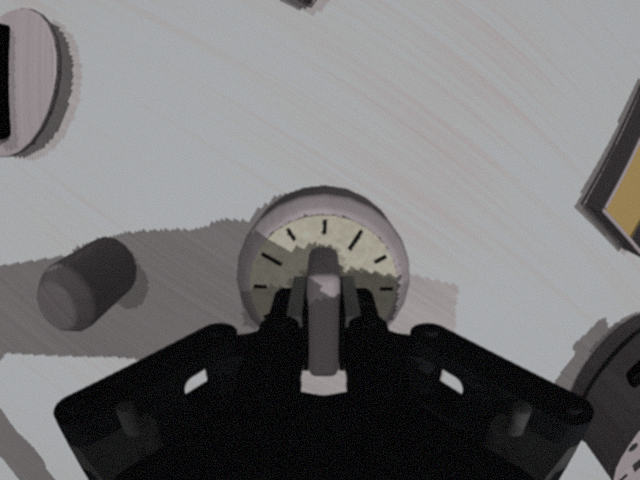

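drive_tool([
  {"gripper": -1, "dx": 0, "dy": 0, "dz": 0, "wx": 0, "wy": 0, "wz": 0.01},
  {"gripper": -1, "dx": 0, "dy": 0, "dz": 0, "wx": 0, "wy": 0, "wz": 0.02},
  {"gripper": -1, "dx": 0, "dy": 0, "dz": 0, "wx": 0, "wy": 0, "wz": 0.03},
  {"gripper": -1, "dx": 0, "dy": 0, "dz": 0, "wx": 0, "wy": 0, "wz": 0.04},
  {"gripper": -1, "dx": 0, "dy": 0, "dz": 0, "wx": 0, "wy": 0, "wz": 0.05},
  {"gripper": -1, "dx": 0, "dy": 0, "dz": 0, "wx": 0, "wy": 0, "wz": 0.06},
  {"gripper": -1, "dx": 0, "dy": 0, "dz": 0, "wx": 0, "wy": 0, "wz": 0.07},
  {"gripper": -1, "dx": 0, "dy": 0, "dz": 0, "wx": 0, "wy": 0, "wz": 0.08},
  {"gripper": -1, "dx": 0, "dy": 0, "dz": 0, "wx": 0, "wy": 0, "wz": 0.08},
  {"gripper": -1, "dx": 0, "dy": 0, "dz": 0, "wx": 0, "wy": 0, "wz": 0.08},
])

```text
time_s: 12.4
position: [0.4662, 0.0127, 0.0472]
tool_rot: [3.138, -0.002, 0.478]
wrist_force: [4.1, -0.5, 8.1]
grip_width: 0.0109
```

```bash
python3 -c "
from h import *
go([.464,.013,.046],177)
f=manip.grab_frame('wrist');crop(f['pixels'],220,170,200,240,3,'pics/w4.png')"
```

```text
t 12.4 pos [0.4662 0.0127 0.0472] rpy [ 1.798e+02 -9.000e-02  2.741e+01] j [-0.56  0.71  0.61  2.32 -1.09  0.43 -0.12] F [ 4.1 -0.5  8.1] T [-0.19 -0.8   2.49] g 0.0109
d [-0.015 -0.011  0.01 ] w [ 0.002  0.003 -1.741]
```

View pics/w4.png

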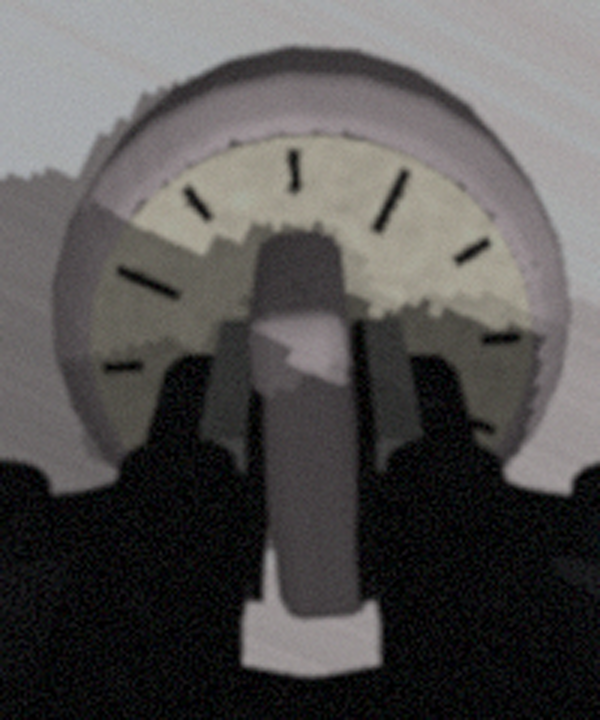

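Torque has jumped to 2.5 N m and the key is slightly skewed in the jaws, so it is at its stop. I'll release it and rise.

drive_tool([
  {"gripper": 1, "dx": 0, "dy": 0, "dz": 0, "wx": 0, "wy": 0, "wz": 0},
  {"gripper": 1, "dx": 0, "dy": 0, "dz": 0, "wx": 0, "wy": 0, "wz": 0},
  {"gripper": 1, "dx": 0, "dy": 0, "dz": 0, "wx": 0, "wy": 0, "wz": 0},
  {"gripper": 1, "dx": 0, "dy": 0, "dz": 0, "wx": 0, "wy": 0, "wz": 0},
  {"gripper": 1, "dx": 0, "dy": 0, "dz": -0.05, "wx": 0, "wy": 0, "wz": 0},
  {"gripper": 1, "dx": 0, "dy": 0, "dz": -0.2, "wx": 0, "wy": 0, "wz": 0},
  {"gripper": 1, "dx": 0, "dy": 0, "dz": -0.4, "wx": 0, "wy": 0, "wz": 0},
  {"gripper": 1, "dx": 0, "dy": 0, "dz": -0.6, "wx": 0, "wy": 0, "wz": 0},
  {"gripper": 1, "dx": 0, "dy": 0, "dz": -0.8, "wx": 0, "wy": 0, "wz": 0},
  {"gripper": 1, "dx": 0, "dy": 0, "dz": -0.95, "wx": 0, "wy": 0, "wz": 0},
])

```text
time_s: 13.45
position: [0.4634, 0.0126, 0.162]
tool_rot: [3.142, -0.0, 0.462]
wrist_force: [0.6, -0.8, -0.4]
grip_width: 0.0855
```

```bash
python3 -c "
from h import *
go([.456,.231,.16],34.5)
go([.456,.231,.16],-145.5)
f=manip.grab_frame('top');crop(f['pixels'],327,241,80,80,6,'pics/t2.png')"
```

```text
t 13.45 pos [0.4634 0.0126 0.162 ] rpy [ 1.800e+02 -2.000e-02  2.646e+01] j [-0.8   0.56  0.95  2.27 -0.76  0.67 -0.4 ] F [ 0.6 -0.8 -0.4] T [ 0.04 -0.    0.01] g 0.0855
d [ 0.756 -1.657  0.017] w [ 0.    -0.    -0.094]
t 13.45 pos [0.4634 0.0126 0.162 ] rpy [ 1.800e+02 -2.000e-02  2.646e+01] j [-0.8   0.56  0.95  2.27 -0.76  0.67 -0.4 ] F [ 0.6 -0.8 -0.4] T [ 0.04 -0.    0.01] g 0.0855
d [ 0.756 -1.657  0.017] w [-0.    -0.     2.001]
```

View pics/t2.png

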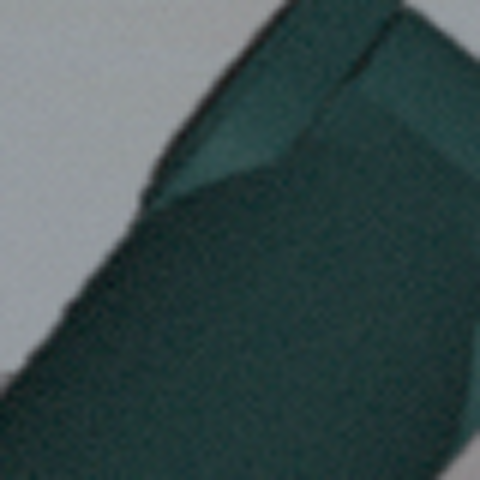

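drive_tool([
  {"gripper": 1, "dx": 0.04, "dy": -0.1, "dz": 0, "wx": 0, "wy": 0, "wz": -0.01},
  {"gripper": 1, "dx": 0.09, "dy": -0.2, "dz": 0, "wx": 0, "wy": 0, "wz": -0.02},
  {"gripper": 1, "dx": 0.14, "dy": -0.3, "dz": 0, "wx": 0, "wy": 0, "wz": -0.03},
  {"gripper": 1, "dx": 0.18, "dy": -0.4, "dz": 0, "wx": 0, "wy": 0, "wz": -0.04},
  {"gripper": 1, "dx": 0.23, "dy": -0.5, "dz": 0, "wx": 0, "wy": 0, "wz": -0.05},
  {"gripper": 1, "dx": 0.27, "dy": -0.6, "dz": 0, "wx": 0, "wy": 0, "wz": -0.06},
  {"gripper": 1, "dx": 0.32, "dy": -0.7, "dz": 0, "wx": 0, "wy": 0, "wz": -0.07},
  {"gripper": 1, "dx": 0.36, "dy": -0.8, "dz": 0, "wx": 0, "wy": 0, "wz": -0.08},
  {"gripper": 1, "dx": 0.41, "dy": -0.9, "dz": 0, "wx": 0, "wy": 0, "wz": -0.09},
  {"gripper": 1, "dx": 0.45, "dy": -1, "dz": 0, "wx": 0, "wy": 0, "wz": -0.095},
])

```text
time_s: 14.5
position: [0.4585, 0.1454, 0.1606]
tool_rot: [3.141, -0.0, 0.606]
wrist_force: [-0.3, 0.2, 0.1]
grip_width: 0.0852
```

```bash
python3 -c "
from h import *
go([.456,.231,.16],34.5)
f=manip.grab_frame('wrist');cv2.imwrite('pics/w5.png',f['pixels'][:,:,::-1])
for a in (35,-35): print(proj(f,[.456+a/1000*np.cos(np.radians(34.5)),.231+a/1000*np.sin(np.radians(34.5)),.058],1))
f=manip.grab_frame('top');crop(f['pixels'],227,201,200,150,4,'pics/t3.png')"
```

```text
t 14.5 pos [0.4585 0.1454 0.1606] rpy [ 1.7999e+02 -2.0000e-02  3.4740e+01] j [-1.06  0.57  0.93  2.23 -0.76  0.69 -0.55] F [-0.3  0.2  0.1] T [ 0.03 -0.01 -0.04] g 0.0852
d [ 0.389 -0.598  0.005] w [ 0.    -0.     0.003]
(np.float64(214.1609492209676), np.float64(113.01375527899559))
(np.float64(218.13252374900816), np.float64(214.35204789589503))
```

View pics/w5.png

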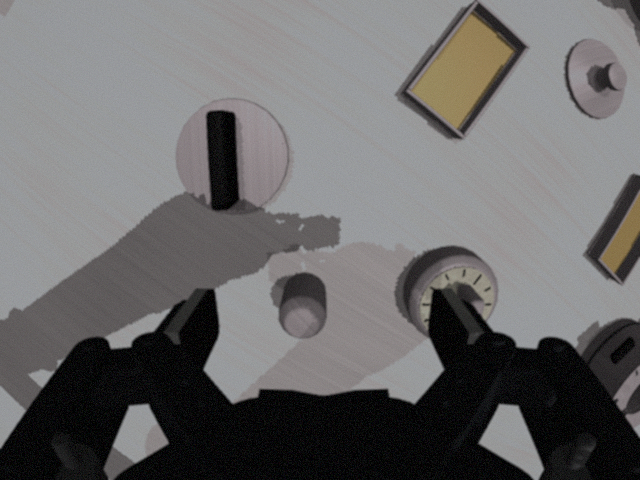

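View pics/t3.png

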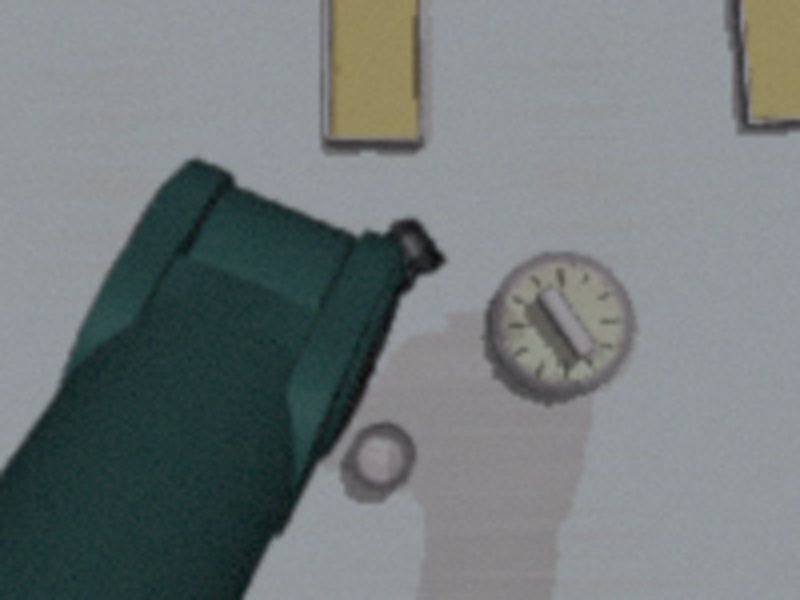

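The key now points about 35° from the vertical in the top view, i.e. wound about 2.5 rad further than at the start. In the wrist view the lid bar runs from about (221,111) to (225,208), slightly right of the prediction. I'll measure it closer.

```bash
python3 -c "
from h import *
im=cv2.imread('pics/w5.png')[:,:,::-1]
im=cv2.convertScaleAbs(im,alpha=1.5,beta=20)
c=crop(im,165,85,135,140,5,'pics/w5c.png')
"
```

View pics/w5c.png

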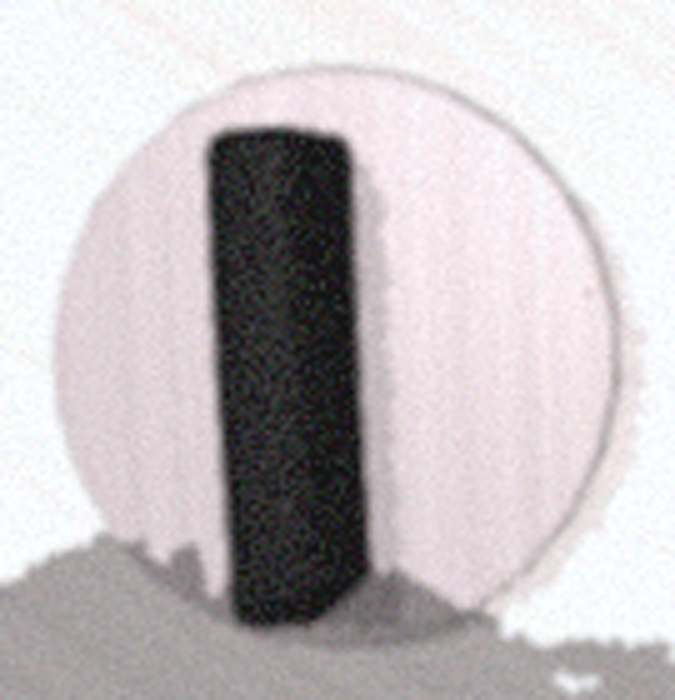

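```bash
python3 -c "
from h import *
from scipy.optimize import least_squares
f=manip.grab_frame('wrist')
px=lambda u,v:((u+.5)/5-.5+165,(v+.5)/5-.5+85)
D=[(55,360),(85,235),(130,160),(205,100),(330,67),(420,80),(520,145),(585,240),(613,345),(590,450),(545,535)]
D=np.array([at(f,*px(*p),.022,1)[:2] for p in D])
Bl=np.array([at(f,*px(*p),.058,1)[:2] for p in [(211,160),(216,280),(223,400),(230,520),(234,600)]])
Be=at(f,*px(275,627),.058,1)[:2]
cr=least_squares(lambda q:np.hypot(*(D-q[:2]).T)-q[2],[.456,.231,.046]);print('disc',cr.x,np.abs(cr.fun).max())
d=Bl[-1]-Bl[0];print('edge yaw',np.degrees(np.arctan2(d[1],d[0])))
t=np.radians(34.7)
n=np.array([-np.sin(t),np.cos(t)]);u=np.array([np.cos(t),np.sin(t)])
c=cr.x[:2];print('edge offset n',(Bl-c)@n,'bottom end u',(Be-c)@u)
"
```

```text
disc [0.45841885 0.23338966 0.04460115] 0.0005937176826193991
edge yaw -144.6094883421256
edge offset n [0.00584222 0.00553417 0.00515674 0.00499598 0.00510936] bottom end u -0.03495580602539337
```

```bash
python3 -c "
from h import *
go([.458,.2315,.16],35)
go([.458,.2315,.031],35)"
```

```text
t 14.65 pos [0.4583 0.1453 0.1604] rpy [179.99  -0.    34.81] j [-1.06  0.57  0.93  2.23 -0.76  0.69 -0.55] F [-0.2 -0.8  0.8] T [-0.03 -0.01  0.02] g 0.0855
d [ 0.408 -0.592  0.004] w [ 0.    -0.    -0.002]
t 14.65 pos [0.4583 0.1453 0.1604] rpy [179.99  -0.    34.81] j [-1.06  0.57  0.93  2.23 -0.76  0.69 -0.55] F [-0.2 -0.8  0.8] T [-0.03 -0.01  0.02] g 0.0855
d [ 0.408 -0.592  1.079] w [ 0.    -0.    -0.002]
```

drive_tool([
  {"gripper": 1, "dx": 0.05, "dy": -0.08, "dz": 0, "wx": 0, "wy": 0, "wz": 0},
  {"gripper": 1, "dx": 0.12, "dy": -0.17, "dz": 0, "wx": 0, "wy": 0, "wz": 0},
  {"gripper": 1, "dx": 0.19, "dy": -0.27, "dz": 0, "wx": 0, "wy": 0, "wz": 0},
  {"gripper": 1, "dx": 0.26, "dy": -0.38, "dz": 0, "wx": 0, "wy": 0, "wz": 0},
  {"gripper": 1, "dx": 0.33, "dy": -0.48, "dz": 0, "wx": 0, "wy": 0, "wz": 0},
  {"gripper": 1, "dx": 0.38, "dy": -0.56, "dz": 0.05, "wx": 0, "wy": 0, "wz": 0},
  {"gripper": 1, "dx": 0.41, "dy": -0.59, "dz": 0.15, "wx": 0, "wy": 0, "wz": 0},
  {"gripper": 1, "dx": 0.41, "dy": -0.59, "dz": 0.28, "wx": 0, "wy": 0, "wz": 0},
  {"gripper": 1, "dx": 0.41, "dy": -0.59, "dz": 0.42, "wx": 0, "wy": 0, "wz": 0},
  {"gripper": 1, "dx": 0.41, "dy": -0.59, "dz": 0.55, "wx": 0, "wy": 0, "wz": 0},
])

```text
time_s: 15.65
position: [0.4581, 0.2301, 0.093]
tool_rot: [3.141, 0.001, 0.605]
wrist_force: [0.0, 0.3, -0.5]
grip_width: 0.0853
```

```bash
python3 -c "
from h import *
go([.458,.2315,.031],35)
f=manip.grab_frame('wrist');cv2.imwrite('pics/w6.png',f['pixels'][:,:,::-1])"
```

```text
t 15.65 pos [0.4581 0.2301 0.093 ] rpy [1.7998e+02 7.0000e-02 3.4660e+01] j [-1.1   0.7   0.79  2.2  -0.92  0.61 -0.59] F [ 0.   0.3 -0.5] T [ 0.01 -0.01 -0.  ] g 0.0853
d [ 0.006 -0.01   0.516] w [ 0.     0.001 -0.004]
```

View pics/w6.png

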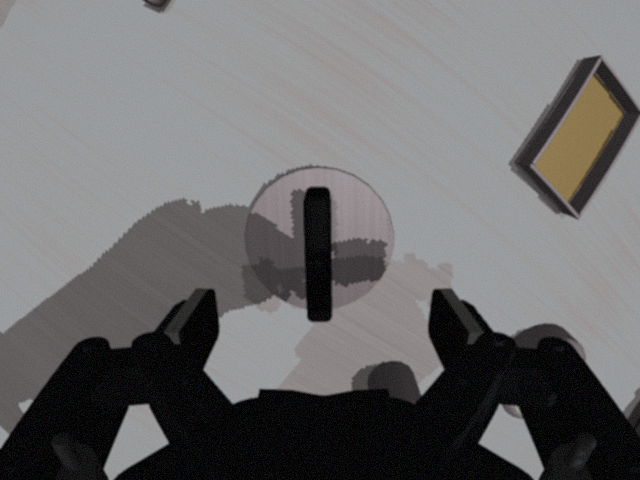

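The bar (u about 318) stands near the fingers' middle (u about 324). I'll go down and close.

drive_tool([
  {"gripper": 1, "dx": 0.0, "dy": -0.01, "dz": 0.1, "wx": 0, "wy": 0, "wz": 0},
  {"gripper": 1, "dx": 0.0, "dy": -0.015, "dz": 0.22, "wx": 0, "wy": 0, "wz": 0},
  {"gripper": 1, "dx": 0.0, "dy": -0.015, "dz": 0.34, "wx": 0, "wy": 0, "wz": 0},
  {"gripper": 1, "dx": 0.0, "dy": -0.015, "dz": 0.44, "wx": 0, "wy": 0, "wz": 0},
  {"gripper": 1, "dx": 0.0, "dy": -0.015, "dz": 0.5, "wx": 0, "wy": 0, "wz": 0},
  {"gripper": 1, "dx": 0.0, "dy": -0.015, "dz": 0.51, "wx": 0, "wy": 0, "wz": 0},
  {"gripper": -1, "dx": 0.0, "dy": -0.015, "dz": 0.51, "wx": 0, "wy": 0, "wz": 0},
  {"gripper": -1, "dx": 0.0, "dy": -0.015, "dz": 0.51, "wx": 0, "wy": 0, "wz": 0},
  {"gripper": -1, "dx": 0.0, "dy": -0.015, "dz": 0.51, "wx": 0, "wy": 0, "wz": 0},
  {"gripper": -1, "dx": 0.0, "dy": -0.015, "dz": 0.51, "wx": 0, "wy": 0, "wz": 0},
])

```text
time_s: 16.7
position: [0.4577, 0.2321, 0.0337]
tool_rot: [3.142, -0.001, 0.605]
wrist_force: [-0.5, -0.1, 0.1]
grip_width: 0.0284
```

drive_tool([
  {"gripper": -1, "dx": 0, "dy": 0, "dz": 0, "wx": 0, "wy": 0, "wz": 0},
  {"gripper": -1, "dx": 0, "dy": 0, "dz": 0, "wx": 0, "wy": 0, "wz": 0},
  {"gripper": -1, "dx": 0, "dy": 0, "dz": 0, "wx": 0, "wy": 0, "wz": 0},
  {"gripper": -1, "dx": 0, "dy": 0, "dz": 0, "wx": 0, "wy": 0, "wz": 0},
  {"gripper": -1, "dx": 0, "dy": 0, "dz": 0, "wx": 0, "wy": 0, "wz": 0},
  {"gripper": -1, "dx": 0, "dy": 0, "dz": -0.05, "wx": 0, "wy": 0, "wz": 0},
  {"gripper": -1, "dx": 0, "dy": 0, "dz": -0.2, "wx": 0, "wy": 0, "wz": 0},
  {"gripper": -1, "dx": 0, "dy": 0, "dz": -0.4, "wx": 0, "wy": 0, "wz": 0},
  {"gripper": -1, "dx": 0, "dy": 0, "dz": -0.6, "wx": 0, "wy": 0, "wz": 0},
  {"gripper": -1, "dx": 0, "dy": 0, "dz": -0.8, "wx": 0, "wy": 0, "wz": 0},
])

```text
time_s: 17.7
position: [0.4566, 0.2314, 0.1298]
tool_rot: [3.141, 0.002, 0.605]
wrist_force: [0.6, 0.4, -3.4]
grip_width: 0.0131
```

```bash
python3 -c "
from h import *
# pot slot: yaw -15.7 
go([.513,-.264,.19],-15.7)
f=manip.grab_frame('wrist');cv2.imwrite('pics/w7.png',f['pixels'][:,:,::-1])"
```

```text
t 17.7 pos [0.4566 0.2314 0.1298] rpy [1.7997e+02 1.1000e-01 3.4670e+01] j [-1.16  0.65  0.87  2.19 -0.83  0.68 -0.66] F [ 0.6  0.4 -3.4] T [ 0.06 -0.06  0.01] g 0.0131
d [-1.964  3.663 -0.496] w [0.001 0.001 0.586]
```

View pics/w7.png

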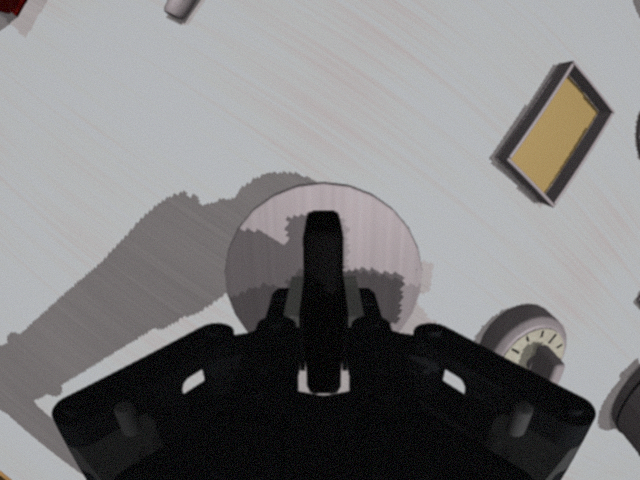

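The lid is gripped and lifted, hanging level under the fingers. I'll carry it toward the pot.

drive_tool([
  {"gripper": -1, "dx": -0.04, "dy": 0.08, "dz": -0.1, "wx": 0, "wy": 0, "wz": 0},
  {"gripper": -1, "dx": -0.1, "dy": 0.18, "dz": -0.2, "wx": 0, "wy": 0, "wz": 0},
  {"gripper": -1, "dx": -0.15, "dy": 0.28, "dz": -0.3, "wx": 0, "wy": 0, "wz": 0},
  {"gripper": -1, "dx": -0.2, "dy": 0.38, "dz": -0.4, "wx": 0, "wy": 0, "wz": 0},
  {"gripper": -1, "dx": -0.26, "dy": 0.49, "dz": -0.5, "wx": 0, "wy": 0, "wz": 0},
  {"gripper": -1, "dx": -0.32, "dy": 0.6, "dz": -0.55, "wx": 0, "wy": 0, "wz": 0},
  {"gripper": -1, "dx": -0.38, "dy": 0.7, "dz": -0.6, "wx": 0, "wy": 0, "wz": 0},
  {"gripper": -1, "dx": -0.43, "dy": 0.8, "dz": -0.6, "wx": 0, "wy": 0, "wz": 0},
  {"gripper": -1, "dx": -0.48, "dy": 0.9, "dz": -0.6, "wx": 0, "wy": 0, "wz": 0},
  {"gripper": -1, "dx": -0.54, "dy": 1, "dz": -0.6, "wx": 0, "wy": 0, "wz": 0},
])

```text
time_s: 18.75
position: [0.4725, 0.0955, 0.201]
tool_rot: [-3.142, 0.001, 0.606]
wrist_force: [1.3, 0.5, -2.0]
grip_width: 0.0129
```

drive_tool([
  {"gripper": -1, "dx": -0.05, "dy": 0.1, "dz": 0, "wx": 0, "wy": 0, "wz": 0},
  {"gripper": -1, "dx": -0.11, "dy": 0.2, "dz": 0, "wx": 0, "wy": 0, "wz": 0},
  {"gripper": -1, "dx": -0.16, "dy": 0.3, "dz": 0, "wx": 0, "wy": 0, "wz": 0},
  {"gripper": -1, "dx": -0.21, "dy": 0.4, "dz": 0, "wx": 0, "wy": 0, "wz": 0},
  {"gripper": -1, "dx": -0.27, "dy": 0.5, "dz": 0, "wx": 0, "wy": 0, "wz": 0},
  {"gripper": -1, "dx": -0.32, "dy": 0.6, "dz": 0, "wx": 0, "wy": 0, "wz": 0},
  {"gripper": -1, "dx": -0.38, "dy": 0.7, "dz": 0, "wx": 0, "wy": 0, "wz": 0},
  {"gripper": -1, "dx": -0.43, "dy": 0.8, "dz": 0, "wx": 0, "wy": 0, "wz": 0},
  {"gripper": -1, "dx": -0.48, "dy": 0.9, "dz": 0, "wx": 0, "wy": 0, "wz": 0},
  {"gripper": -1, "dx": -0.54, "dy": 1, "dz": 0, "wx": 0, "wy": 0, "wz": 0},
])

```text
time_s: 19.75
position: [0.4877, -0.0402, 0.2013]
tool_rot: [3.141, -0.0, 0.605]
wrist_force: [0.3, 0.1, -2.2]
grip_width: 0.013
```

```bash
python3 -c "
from h import *
go([.513,-.264,.19],-15.7)"
```

```text
t 19.75 pos [ 0.4877 -0.0402  0.2013] rpy [179.99  -0.    34.69] j [-0.71  0.51  0.97  2.18 -0.63  0.75 -0.28] F [ 0.3  0.1 -2.2] T [ 0.03 -0.05 -0.02] g 0.013
d [-0.888  1.653  0.094] w [ 0.    -0.     0.586]
```

drive_tool([
  {"gripper": -1, "dx": -0.05, "dy": 0.1, "dz": 0, "wx": 0, "wy": 0, "wz": 0.06},
  {"gripper": -1, "dx": -0.11, "dy": 0.2, "dz": 0, "wx": 0, "wy": 0, "wz": 0.12},
  {"gripper": -1, "dx": -0.16, "dy": 0.3, "dz": 0, "wx": 0, "wy": 0, "wz": 0.18},
  {"gripper": -1, "dx": -0.21, "dy": 0.4, "dz": 0, "wx": 0, "wy": 0, "wz": 0.24},
  {"gripper": -1, "dx": -0.27, "dy": 0.5, "dz": 0, "wx": 0, "wy": 0, "wz": 0.3},
  {"gripper": -1, "dx": -0.32, "dy": 0.6, "dz": 0, "wx": 0, "wy": 0, "wz": 0.36},
  {"gripper": -1, "dx": -0.38, "dy": 0.7, "dz": 0, "wx": 0, "wy": 0, "wz": 0.42},
  {"gripper": -1, "dx": -0.43, "dy": 0.8, "dz": 0, "wx": 0, "wy": 0, "wz": 0.48},
  {"gripper": -1, "dx": -0.48, "dy": 0.9, "dz": 0, "wx": 0, "wy": 0, "wz": 0.54},
  {"gripper": -1, "dx": -0.54, "dy": 1, "dz": 0, "wx": 0, "wy": 0, "wz": 0.586},
])

```text
time_s: 20.75
position: [0.5025, -0.1755, 0.201]
tool_rot: [3.142, 0.0, -0.276]
wrist_force: [0.4, 0.2, -2.5]
grip_width: 0.0128
```

```bash
python3 -c "
from h import *
go([.513,-.264,.19],-15.7)
f=manip.grab_frame('wrist');cv2.imwrite('pics/w8.png',f['pixels'][:,:,::-1]);print(proj(f,[.513,-.2643,.08],1))"
```

```text
t 20.75 pos [ 0.5025 -0.1755  0.201 ] rpy [ 1.800e+02  3.000e-02 -1.582e+01] j [-0.51  0.68  1.15  2.1  -0.81  0.91 -0.73] F [ 0.4  0.2 -2.5] T [0.02 0.02 0.05] g 0.0128
d [0.285 0.686 0.092] w [ 0.     0.    -0.001]
(np.float64(433.90775610200006), np.float64(180.45663365838917))
```

View pics/w8.png

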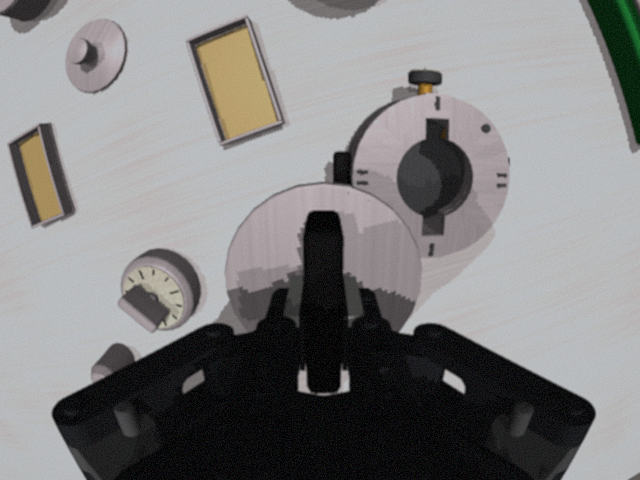

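The wrist view shows the pot mouth at about (434,175), slot bars at (437,103) and (431,250), and the lid disc centred near (323,270). I'll enlarge it to measure the relative position.

```bash
python3 -c "
from h import *
im=cv2.imread('pics/w8.png')[:,:,::-1]
im=cv2.convertScaleAbs(im,alpha=1.5,beta=20)
crop(im,345,85,170,180,4,'pics/w8p.png');crop(im,215,170,220,170,3.5,'pics/w8l.png')
"
```

```text
(no output)
```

View pics/w8p.png

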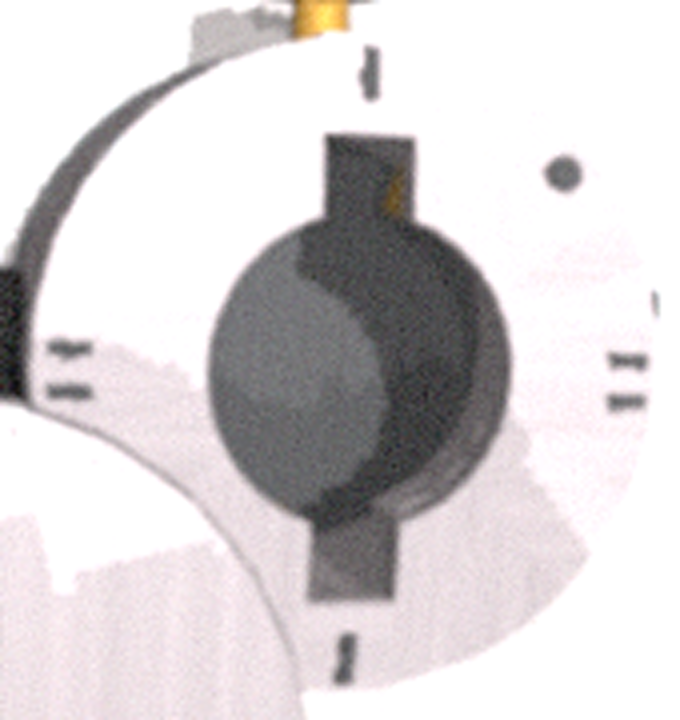

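View pics/w8l.png

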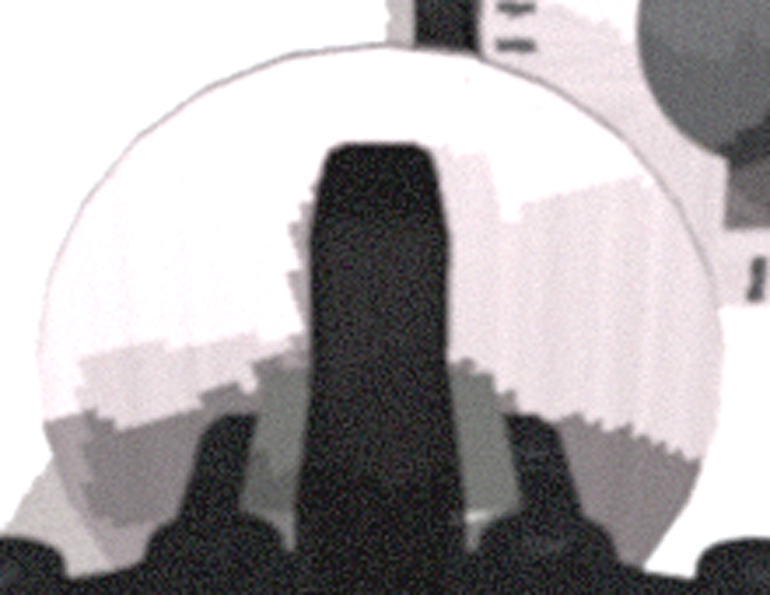

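```bash
cat > m.py <<'E'
from h import *
from scipy.optimize import least_squares
f=manip.grab_frame('wrist');s=manip.read_state();p=s['position']
pp=lambda u,v:((u+.5)/4-.5+345,(v+.5)/4-.5+85)
pl=lambda u,v:((u+.5)/3.5-.5+215,(v+.5)/3.5-.5+170)
A=[at(f,*pp(*q),.08,1)[:2] for q in [(371,73),(345,660),(70,369),(627,381)]]
d=A[0]-A[1];print('slots',(A[0]+A[1])/2,np.linalg.norm(d),np.degrees(np.arctan2(d[1],d[0])))
d=A[3]-A[2];print('lock',(A[2]+A[3])/2,np.linalg.norm(d),np.degrees(np.arctan2(d[1],d[0]))+90)
L=[(45,300),(85,190),(140,130),(210,85),(290,55),(385,43),(475,58),(560,97),(640,160),(690,225),(715,300),(722,350),(40,350),(700,460)]
for off in (.009,.011,.013):
    D=np.array([at(f,*pl(*q),p[2]-off,1)[:2] for q in L])
    c=least_squares(lambda q:np.hypot(*(D-q[:2]).T)-q[2],[p[0],p[1],.046])
    Rm=R.from_euler('xyz',s['tool_rot']).as_matrix()
    print('disc',c.x,np.abs(c.fun).max(),'in tool',Rm.T@np.r_[c.x[:2]-p[:2],0])
print(p,s['time_s'])
E
python3 m.py
```

```text
slots [ 0.51409009 -0.26989916] 0.11121740304996124 -15.621352647450964
lock [ 0.51422801 -0.2701955 ] 0.11046806425181875 -15.65109404661655
disc [ 0.50618604 -0.18068395  0.04424905] 0.0005481362568469164 in tool [4.53635667e-03 2.13760596e-03 1.01816751e-05]
disc [ 0.5053504  -0.18044886  0.04483007] 0.0005553338550863401 in tool [3.66827792e-03 2.13929793e-03 9.27074227e-06]
disc [ 0.50451475 -0.18021377  0.0454111 ] 0.0005625311669123986 in tool [2.80019855e-03 2.14098956e-03 8.35980789e-06]
[ 0.50240451 -0.17739032  0.20149851] 20.85
```

```bash
python3 -c "
from h import *
go([.5123,-.2650,.15],-15.65)"
```

```text
t 20.85 pos [ 0.5024 -0.1774  0.2015] rpy [ 1.7986e+02 -6.0000e-02 -1.5820e+01] j [-0.51  0.68  1.15  2.1  -0.81  0.91 -0.73] F [ 0.   0.5 -3.5] T [ 0.03 -0.01  0.02] g 0.0128
d [0.278 0.679 0.431] w [ 0.002 -0.001 -0.002]
```

drive_tool([
  {"gripper": -1, "dx": 0.02, "dy": 0.06, "dz": 0, "wx": 0, "wy": 0, "wz": 0},
  {"gripper": -1, "dx": 0.06, "dy": 0.15, "dz": 0, "wx": 0, "wy": 0, "wz": 0},
  {"gripper": -1, "dx": 0.1, "dy": 0.25, "dz": 0, "wx": 0, "wy": 0, "wz": 0},
  {"gripper": -1, "dx": 0.14, "dy": 0.35, "dz": 0.04, "wx": 0, "wy": 0, "wz": 0},
  {"gripper": -1, "dx": 0.18, "dy": 0.45, "dz": 0.1, "wx": 0, "wy": 0, "wz": 0},
  {"gripper": -1, "dx": 0.22, "dy": 0.54, "dz": 0.18, "wx": 0, "wy": 0, "wz": 0},
  {"gripper": -1, "dx": 0.25, "dy": 0.62, "dz": 0.26, "wx": 0, "wy": 0, "wz": 0},
  {"gripper": -1, "dx": 0.27, "dy": 0.67, "dz": 0.34, "wx": 0, "wy": 0, "wz": 0},
  {"gripper": -1, "dx": 0.28, "dy": 0.68, "dz": 0.4, "wx": 0, "wy": 0, "wz": 0},
  {"gripper": -1, "dx": 0.28, "dy": 0.68, "dz": 0.43, "wx": 0, "wy": 0, "wz": 0},
])

```text
time_s: 21.85
position: [0.5126, -0.2623, 0.1489]
tool_rot: [-3.141, 0.001, -0.274]
wrist_force: [-0.2, 0.0, -3.0]
grip_width: 0.0126
```

drive_tool([
  {"gripper": -1, "dx": 0, "dy": 0, "dz": 0, "wx": 0, "wy": 0, "wz": 0},
  {"gripper": -1, "dx": 0, "dy": 0, "dz": 0, "wx": 0, "wy": 0, "wz": 0},
  {"gripper": -1, "dx": 0, "dy": 0, "dz": 0, "wx": 0, "wy": 0, "wz": 0},
  {"gripper": -1, "dx": 0, "dy": 0, "dz": 0, "wx": 0, "wy": 0, "wz": 0},
  {"gripper": -1, "dx": 0, "dy": 0, "dz": 0, "wx": 0, "wy": 0, "wz": 0},
  {"gripper": -1, "dx": 0, "dy": 0, "dz": 0, "wx": 0, "wy": 0, "wz": 0},
  {"gripper": -1, "dx": 0, "dy": 0, "dz": 0, "wx": 0, "wy": 0, "wz": 0},
  {"gripper": -1, "dx": 0, "dy": 0, "dz": 0, "wx": 0, "wy": 0, "wz": 0},
  {"gripper": -1, "dx": 0, "dy": 0, "dz": 0, "wx": 0, "wy": 0, "wz": 0},
  {"gripper": -1, "dx": 0, "dy": 0, "dz": 0, "wx": 0, "wy": 0, "wz": 0},
])

```text
time_s: 22.85
position: [0.5128, -0.2623, 0.1497]
tool_rot: [-3.142, 0.0, -0.274]
wrist_force: [-0.3, -0.7, -4.2]
grip_width: 0.013
```

```bash
python3 -c "
from h import *
go([.5123,-.2650,.15],-15.65)
f=manip.grab_frame('wrist');cv2.imwrite('pics/w9.png',cv2.convertScaleAbs(f['pixels'][:,:,::-1],alpha=1.4,beta=10))
f=manip.grab_frame('scene');crop(f['pixels'],195,85,120,120,6,'pics/s9.png')"
```

```text
t 22.85 pos [ 0.5128 -0.2623  0.1497] rpy [-180.      0.    -15.68] j [-0.27  0.76  1.03  2.04 -0.89  0.87 -0.57] F [-0.3 -0.7 -4.2] T [-0.03 -0.02  0.02] g 0.013
d [ 0.002  0.022 -0.002] w [-0.  0. -0.]
```

View pics/w9.png

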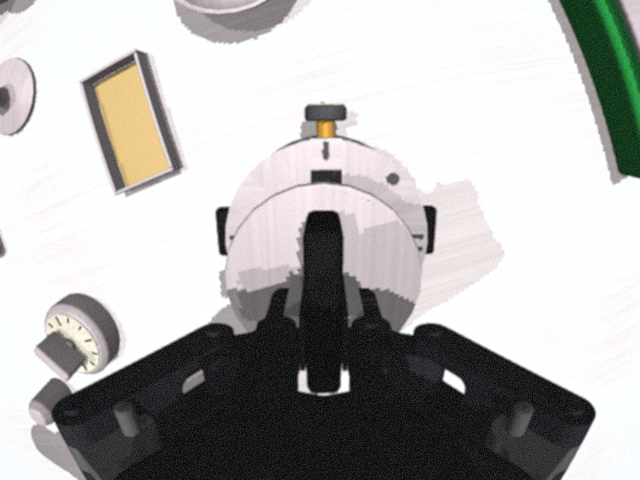

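View pics/s9.png

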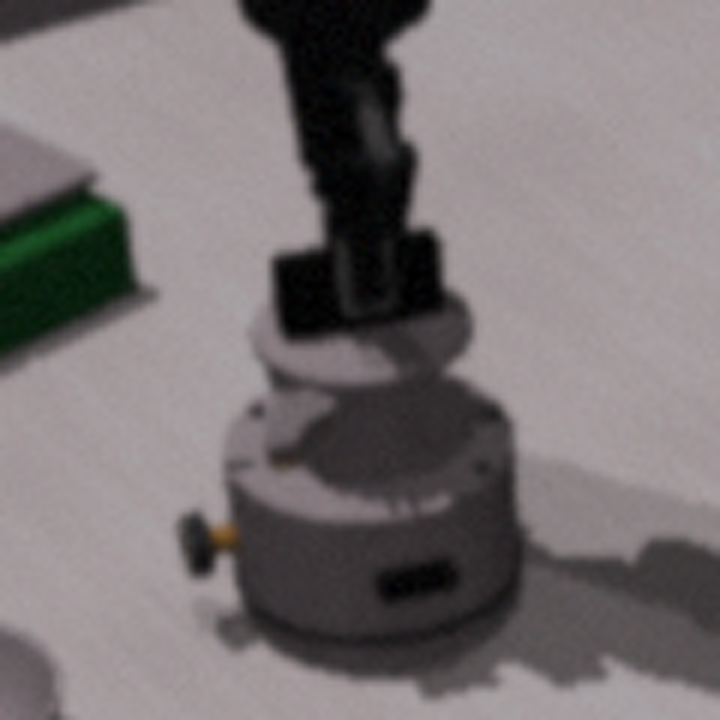

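```bash
python3 -c "
from h import *
im=cv2.imread('pics/w9.png')[:,:,::-1]
crop(im,215,95,230,180,3.4,'pics/w9c.png')
"
```

```text
(no output)
```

View pics/w9c.png

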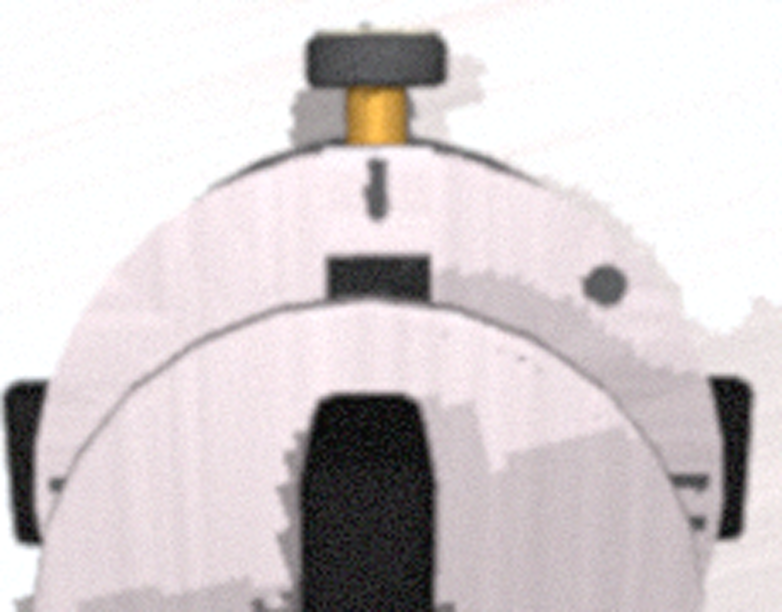

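```bash
python3 -c "
from h import *
from scipy.optimize import least_squares
f=manip.grab_frame('wrist');s=manip.read_state();p=s['position']
q=lambda u,v:((u+.5)/3.4-.5+215,(v+.5)/3.4-.5+95)
M=np.array([(.0555,0),(.044,.009),(.044,-.009),(.0393,-.0393)])
W=np.array([at(f,*q(*a),.08,1)[:2] for a in [(376,188),(328,257),(430,257),(605,286)]])
def mp(x):
    c,s_=np.cos(x[2]),np.sin(x[2]);return M@np.array([[c,s_],[-s_,c]])+x[:2]
r=least_squares(lambda x:(mp(x)-W).ravel(),[.513,-.264,-.27]);print('pot',r.x[:2],np.degrees(r.x[2]),'res mm',(r.fun*1e3).round(1))
Rm=R.from_euler('xyz',s['tool_rot']).as_matrix()
L=[(65,475),(130,388),(215,335),(300,305),(372,298),(440,305),(520,333),(600,385),(660,450)]
# also earlier full-disc edge from w7: same grip, tool-frame offset
for off in (.011,.013,.015):
    D=np.array([at(f,*q(*a),p[2]-off,1)[:2] for a in L])
    c=least_squares(lambda x:np.hypot(*(D-x[:2]).T)-.046,[p[0],p[1]])
    print(off,'disc',c.x,np.abs(c.fun).max(),'pot-disc in tool mm',(1e3*Rm.T@np.r_[r.x[:2]-c.x[:2],0]).round(2), 'disc-tcp',(1e3*Rm.T@np.r_[c.x[:2]-p[:2],0]).round(2))
print(p)
"
```

```text
pot [ 0.51442542 -0.2654281 ] -15.588368118126912 res mm [-0.2 -0.2  0.2  0.6  0.  -0.1 -0.  -0.3]
0.011 disc [ 0.5141604  -0.26380557] 0.00021406129059674955 pot-disc in tool mm [0.69 1.49 0.  ] disc-tcp [1.74 1.05 0.  ]
0.013 disc [ 0.51398025 -0.26373021] 0.00028527864681562876 pot-disc in tool mm [0.89 1.51 0.  ] disc-tcp [1.55 1.02 0.  ]
0.015 disc [ 0.51380128 -0.26365532] 0.0005060884988473124 pot-disc in tool mm [1.08 1.54 0.  ] disc-tcp [1.35 1.   0.  ]
[ 0.51276826 -0.26232743  0.14970476]
```

drive_tool([
  {"gripper": -1, "dx": 0.008, "dy": 0.012, "dz": 0.02, "wx": 0, "wy": 0, "wz": 0},
  {"gripper": -1, "dx": 0.008, "dy": 0.012, "dz": 0.06, "wx": 0, "wy": 0, "wz": 0},
  {"gripper": -1, "dx": 0.008, "dy": 0.012, "dz": 0.11, "wx": 0, "wy": 0, "wz": 0},
  {"gripper": -1, "dx": 0.008, "dy": 0.012, "dz": 0.16, "wx": 0, "wy": 0, "wz": 0},
  {"gripper": -1, "dx": 0.008, "dy": 0.012, "dz": 0.2, "wx": 0, "wy": 0, "wz": 0},
  {"gripper": -1, "dx": 0.008, "dy": 0.012, "dz": 0.24, "wx": 0, "wy": 0, "wz": 0},
  {"gripper": -1, "dx": 0.008, "dy": 0.012, "dz": 0.28, "wx": 0, "wy": 0, "wz": 0},
  {"gripper": -1, "dx": 0.008, "dy": 0.012, "dz": 0.32, "wx": 0, "wy": 0, "wz": 0},
  {"gripper": -1, "dx": 0.008, "dy": 0.012, "dz": 0.35, "wx": 0, "wy": 0, "wz": 0},
  {"gripper": -1, "dx": 0.008, "dy": 0.012, "dz": 0.37, "wx": 0, "wy": 0, "wz": 0},
])

```text
time_s: 24.0
position: [0.5133, -0.2639, 0.1049]
tool_rot: [-3.142, 0.0, -0.274]
wrist_force: [0.1, 0.5, -3.2]
grip_width: 0.0128
```

```bash
python3 -c "
from h import *
go([.5134,-.2635,.097],-15.65)
f=manip.grab_frame('scene');crop(f['pixels'],195,85,120,120,6,'pics/s10.png')"
```

```text
t 24.0 pos [ 0.5133 -0.2639  0.1049] rpy [-1.800e+02  1.000e-02 -1.568e+01] j [-0.22  0.81  0.95  2.06 -0.97  0.8  -0.5 ] F [ 0.1  0.5 -3.2] T [-0.02  0.06 -0.04] g 0.0128
d [ 0.    -0.004  0.066] w [-0.  0. -0.]
```

View pics/s10.png

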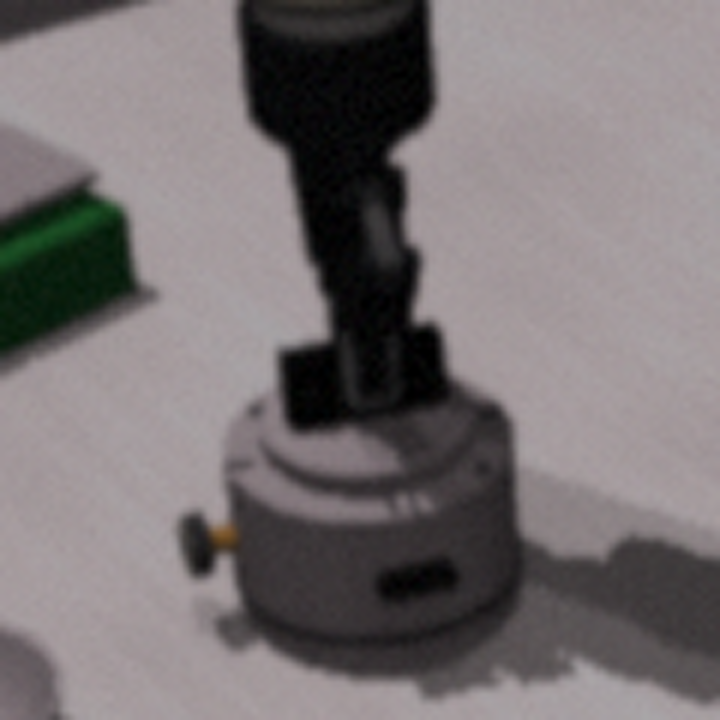

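The scene picture shows the plug in the mouth with the disc a few mm above the rim, and no contact force. I'll go on to contact.

drive_tool([
  {"gripper": -1, "dx": 0, "dy": 0, "dz": 0.015, "wx": 0, "wy": 0, "wz": 0},
  {"gripper": -1, "dx": 0, "dy": 0, "dz": 0.03, "wx": 0, "wy": 0, "wz": 0},
  {"gripper": -1, "dx": 0, "dy": 0, "dz": 0.04, "wx": 0, "wy": 0, "wz": 0},
  {"gripper": -1, "dx": 0, "dy": 0, "dz": 0.05, "wx": 0, "wy": 0, "wz": 0},
  {"gripper": -1, "dx": 0, "dy": 0, "dz": 0.06, "wx": 0, "wy": 0, "wz": 0},
  {"gripper": -1, "dx": 0, "dy": 0, "dz": 0.07, "wx": 0, "wy": 0, "wz": 0},
  {"gripper": -1, "dx": 0, "dy": 0, "dz": 0.078, "wx": 0, "wy": 0, "wz": 0},
  {"gripper": -1, "dx": 0, "dy": 0, "dz": 0.085, "wx": 0, "wy": 0, "wz": 0},
  {"gripper": -1, "dx": 0, "dy": 0, "dz": 0.085, "wx": 0, "wy": 0, "wz": 0},
  {"gripper": -1, "dx": 0, "dy": 0, "dz": 0.085, "wx": 0, "wy": 0, "wz": 0},
])

```text
time_s: 25.05
position: [0.5134, -0.2639, 0.0976]
tool_rot: [-3.139, -0.001, -0.274]
wrist_force: [-3.2, 5.5, 16.7]
grip_width: 0.0129
```

```bash
python3 -c "
from h import *
go([.5134,-.2640,.095],-15.65)
f=manip.grab_frame('scene');crop(f['pixels'],195,85,120,120,6,'pics/s11.png')"
```

```text
t 25.05 pos [ 0.5134 -0.2639  0.0976] rpy [-1.7984e+02 -7.0000e-02 -1.5680e+01] j [-0.21  0.82  0.94  2.06 -0.99  0.79 -0.49] F [-3.2  5.5 16.7] T [0.8  0.78 0.04] g 0.0129
d [0.    0.001 0.022] w [-0.002 -0.001 -0.   ]
```

View pics/s11.png

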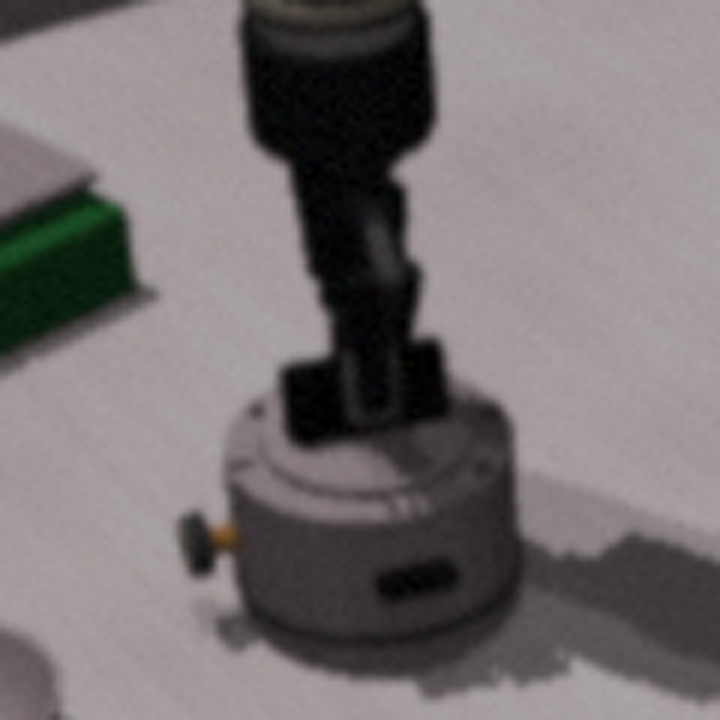

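The lid is seated: about 17 N upward at TCP 0.0976, and the disc looks flat on the rim. I'll ease the push slightly and turn clockwise.

drive_tool([
  {"gripper": -1, "dx": 0, "dy": 0, "dz": -0.006, "wx": 0, "wy": 0, "wz": 0},
  {"gripper": -1, "dx": 0, "dy": 0, "dz": -0.01, "wx": 0, "wy": 0, "wz": 0},
  {"gripper": -1, "dx": 0, "dy": 0, "dz": -0.01, "wx": 0, "wy": 0, "wz": 0.03},
  {"gripper": -1, "dx": 0, "dy": 0, "dz": -0.01, "wx": 0, "wy": 0, "wz": 0.07},
  {"gripper": -1, "dx": 0, "dy": 0, "dz": -0.01, "wx": 0, "wy": 0, "wz": 0.11},
  {"gripper": -1, "dx": 0, "dy": 0, "dz": -0.01, "wx": 0, "wy": 0, "wz": 0.15},
  {"gripper": -1, "dx": 0, "dy": 0, "dz": -0.01, "wx": 0, "wy": 0, "wz": 0.19},
  {"gripper": -1, "dx": 0, "dy": 0, "dz": -0.01, "wx": 0, "wy": 0, "wz": 0.23},
  {"gripper": -1, "dx": 0, "dy": 0, "dz": -0.01, "wx": 0, "wy": 0, "wz": 0.27},
  {"gripper": -1, "dx": 0, "dy": 0, "dz": -0.01, "wx": 0, "wy": 0, "wz": 0.3},
])

```text
time_s: 26.1
position: [0.5146, -0.2653, 0.0976]
tool_rot: [3.141, -0.003, -0.724]
wrist_force: [0.5, -0.3, 2.6]
grip_width: 0.013
```

```bash
python3 -c "
from h import *
go([.5134,-.2640,.095],-60.65)"
```

```text
t 26.1 pos [ 0.5146 -0.2653  0.0976] rpy [179.99  -0.2  -41.49] j [-0.26  0.88  1.04  2.06 -1.06  0.87 -0.87] F [ 0.5 -0.3  2.6] T [-0.03  0.12  0.25] g 0.013
d [-0.015 -0.001  0.022] w [-0.    -0.002  0.223]
```

drive_tool([
  {"gripper": -1, "dx": 0, "dy": 0, "dz": 0.002, "wx": 0, "wy": 0, "wz": 0.02},
  {"gripper": -1, "dx": 0, "dy": 0, "dz": 0.003, "wx": 0, "wy": 0, "wz": 0.05},
  {"gripper": -1, "dx": 0, "dy": 0, "dz": 0.003, "wx": 0, "wy": 0, "wz": 0.08},
  {"gripper": -1, "dx": 0, "dy": 0, "dz": 0.003, "wx": 0, "wy": 0, "wz": 0.11},
  {"gripper": -1, "dx": 0, "dy": 0, "dz": 0.003, "wx": 0, "wy": 0, "wz": 0.14},
  {"gripper": -1, "dx": 0, "dy": 0, "dz": 0.003, "wx": 0, "wy": 0, "wz": 0.17},
  {"gripper": -1, "dx": 0, "dy": 0, "dz": 0.003, "wx": 0, "wy": 0, "wz": 0.195},
  {"gripper": -1, "dx": 0, "dy": 0, "dz": 0.003, "wx": 0, "wy": 0, "wz": 0.215},
  {"gripper": -1, "dx": 0, "dy": 0, "dz": 0.003, "wx": 0, "wy": 0, "wz": 0.225},
  {"gripper": -1, "dx": 0, "dy": 0, "dz": 0.003, "wx": 0, "wy": 0, "wz": 0.225},
])

```text
time_s: 27.1
position: [0.5145, -0.2655, 0.0976]
tool_rot: [-3.141, -0.004, -1.06]
wrist_force: [-0.0, 0.2, 6.2]
grip_width: 0.0127
```

```bash
python3 -c "
from h import *
go([.5134,-.2640,.095],-60.65)
f=manip.grab_frame('wrist');cv2.imwrite('pics/w12.png',cv2.convertScaleAbs(f['pixels'][:,:,::-1],alpha=1.3,beta=10))
f=manip.grab_frame('scene');crop(f['pixels'],195,85,120,120,6,'pics/s12.png')"
```

```text
t 27.1 pos [ 0.5145 -0.2655  0.0976] rpy [-179.95   -0.2   -60.73] j [-0.28  0.93  1.11  2.06 -1.11  0.92 -1.16] F [-0.   0.2  6.2] T [-0.    0.21  0.26] g 0.0127
d [-0.016  0.002  0.022] w [-0.001 -0.002 -0.001]
```

View pics/w12.png

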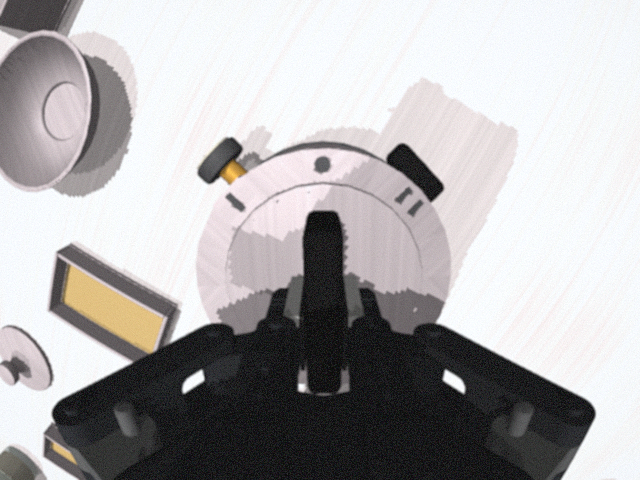

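View pics/s12.png

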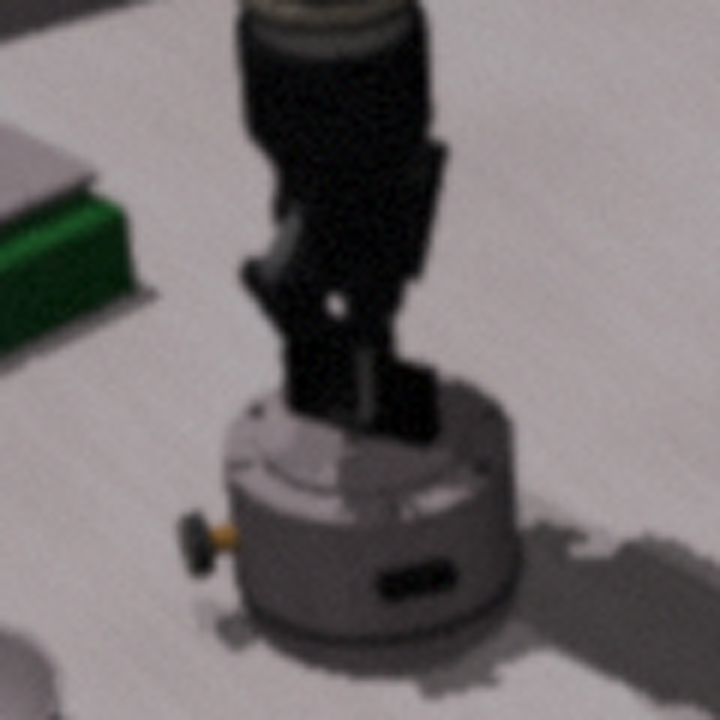

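The bar points straight at the vent dot (322,164), and the disc lies concentric on the rim. I'll hold for one call to settle, then hand in.

drive_tool([
  {"gripper": -1, "dx": 0, "dy": 0, "dz": 0, "wx": 0, "wy": 0, "wz": 0},
  {"gripper": -1, "dx": 0, "dy": 0, "dz": 0, "wx": 0, "wy": 0, "wz": 0},
  {"gripper": -1, "dx": 0, "dy": 0, "dz": 0, "wx": 0, "wy": 0, "wz": 0},
  {"gripper": -1, "dx": 0, "dy": 0, "dz": 0, "wx": 0, "wy": 0, "wz": 0},
  {"gripper": -1, "dx": 0, "dy": 0, "dz": 0, "wx": 0, "wy": 0, "wz": 0},
  {"gripper": -1, "dx": 0, "dy": 0, "dz": 0, "wx": 0, "wy": 0, "wz": 0},
  {"gripper": -1, "dx": 0, "dy": 0, "dz": 0, "wx": 0, "wy": 0, "wz": 0},
  {"gripper": -1, "dx": 0, "dy": 0, "dz": 0, "wx": 0, "wy": 0, "wz": 0},
  {"gripper": -1, "dx": 0, "dy": 0, "dz": 0, "wx": 0, "wy": 0, "wz": 0},
  {"gripper": -1, "dx": 0, "dy": 0, "dz": 0, "wx": 0, "wy": 0, "wz": 0},
])

```text
time_s: 28.2
position: [0.5145, -0.2655, 0.0976]
tool_rot: [-3.141, -0.004, -1.06]
wrist_force: [1.1, -0.1, 6.7]
grip_width: 0.0125
```

```bash
python3 -c "
from h import *
go([.5134,-.2640,.095],-60.65)
f=manip.grab_frame('top');cv2.imwrite('pics/t13.png',f['pixels'][:,:,::-1])"
```

```text
t 28.2 pos [ 0.5145 -0.2655  0.0976] rpy [-179.94   -0.2   -60.72] j [-0.28  0.93  1.11  2.06 -1.11  0.92 -1.16] F [ 1.1 -0.1  6.7] T [0.02 0.2  0.28] g 0.0125
d [-0.016  0.002  0.022] w [-0.001 -0.002 -0.001]
```

View pics/t13.png

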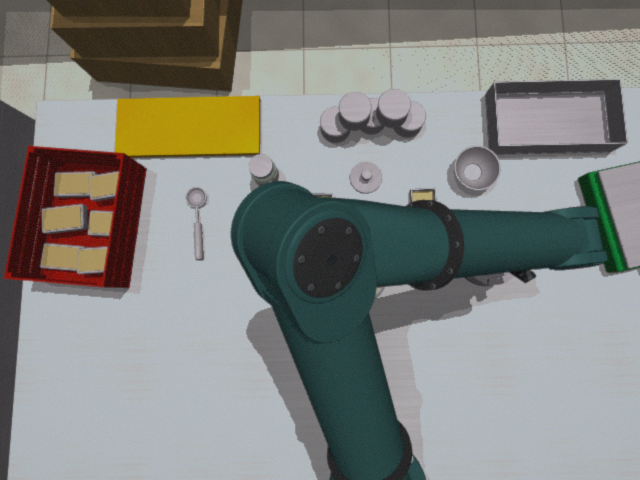

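The bystanders visible in the top view stand where they were at the start, and the pose is steady. Handing in.

```bash
python3 -c "
from plant import manip
print(manip.close_job())"
```

```text
the job is handed in; nothing more can be done
None
```

I wound the timer key to its stop, seated the lid in the pot, turned it 45° clockwise to the vent position and handed in at 28 s, still gripping it. The hand-in gave no verdict.

- **Timer:** I wound the key in five partial turns within one grip, about 2.6 rad in all. At the end the torque jumped to 2.5 N m, which I took as the stop. The top view after release showed the key turned about 2.5 rad from its start.
- **Lid:** It went into the slots without contact and pressed on the rim with about 17 N. I then eased the push and turned the lid to a yaw of -60.7°, 45° from the slots at -15.65°. The last pictures show the grip bar pointing straight at the vent dot and the disc lying flat and concentric on the rim. The last readings were steady: 6.7 N on the rim, 0.28 N m twist, fingers closed on the bar at 12.5 mm.
- **Other things:** Those visible in the last top view stood where they were at the start. The arm hid the shaker, the timer and most of the tins there, so I could not check those at the end.
- **Disagreement:** The top and wrist cameras differed by up to about 5 mm on the pot's position. I aligned the lid to the pot within single wrist pictures, and it seated cleanly.

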